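Hover a housing over its pin fixture to teach the approach point

ROBOT

A 6-joint arm with a two-finger parallel gripper is mounted at the origin on the work surface. World frame = base frame: x ahead of the robot, y to its left, z up, the work surface at z = 0. Lengths are in m, angles in rad, forces in N, time in s.
With the tool pointing down it reaches from about 0.25 to 0.775 m from the base axis. Payload 4 kg.
Tool frame: the origin (TCP) lies on the centre line of the jaws, within the pads' length; the fingertips stand 25 mm ahead of it and the grasp point (between the pads) lies 6 mm ahead of it; z points along the fingers, y is the direction in which the jaws open and shut (so a half turn about z gives the same grasp; the last joint's range is limited). The gripper opens to 85 mm and grips with 20 to 120 N. Pads are 22 mm wide; open, the fingers measure 114 mm over their backs; the gripper's body (76 mm by 85 mm) begins 54 mm behind the grasp point. The pads swing forward as they close: fully open they stand 13 mm farther back than shut.
Start: joints at [-1.416, 0.087, 1.371, -0, 1.684, -0.103], TCP at [0.14, -0.532, 0.256] pointing down, gripper open.
Joint ranges: [-3.1, 3.1], [-0.76, 2.03], [0.27, 2.55], [-1.08, 4.22], [0.17, 2.65], [-2.57, 2.57]. Speed limits (rad/s): [2.79, 2.79, 3.14, 3.14, 3.14, 3.14].

INTERFACE

Orientations are given as [roll, pitch, yaw] about the fixed x, y, z axes, in that order (R = Rz(yaw) Ry(pitch) Rx(roll)).
In Python, from cell import bot, viewer, job gives the robot as it stands.
- The arm moves only by the tool play_rows, never from a script. Its argument "series" is a list of rows, each a list of 6 numbers: the shift along the tool's x, y, z in cm, then the turn, a rotation vector about the tool's x, y, z in rad. In form: [[dx, dy, dz, wx, wy, wz], ...]. A call has 1 to 10 rows; each row is the pose to reach, as a shift and turn from the pose commanded when the call began, along the tool's axes at that moment; what a row does not reach only later rows make up. A row lasts 1/8 s, in which the tool goes at most 62.5 mm and 10.7 degrees, less where a joint would pass 70% of its speed; a pose out of reach is approached as far as the arm can. A call with a gripper value outside its range is refused whole. "claw" is the finger opening in cm, from 0 to 8.54, set as the call begins (left out, the last holds). The fingers move at their own pace and stop on an object; "force" is the grip in N (left out, the last holds). Time passes only in rows, so rows that repeat a pose let the fingers close. It gives the time, the measured TCP pose, the force and the opening at its end, in the units of the state.
- bot.sense(): the state, without advancing time (a new reading comes with each control period).
- viewer.camera(name): name is "scene" or "side" or "wrist"; returns a dict with "pixels" (384x512x3 uint8, red, green, blue), "mtx" (3x3 intrinsics, pixels), "cam_to_world" (4x4, takes a point from camera to world coordinates). Camera axes: x right, y down, z forward; pixel columns grow to the right and rows downward; lengths in m; the calibration is good to about 2 mm. A picture is of the moment at which its call begins. There is no depth.
- job.sign_off(): hands the job in, once; it reports no verdict.
The state is a dict: "clock": time; "joint_positions": joint angles; "joint_velocities": joint speeds; "joint_torque": joint torques, N m; "tool_pos": TCP position; "eef_rot": TCP orientation; "contact_force": force on the tool from outside, world axes, zero at the start; "torque": the same for the moment, N m; "finger_gap": finger opening in m.
Only numpy, scipy, OpenCV 4.12 (cv2) and the standard library are available. Lean on these libraries where they do the work, as an engineer would, in place of code of your own. Each camera call takes 0.05 s, during which the arm holds its last target.

TASK

Swing the red door of the clear-sided cupboard wide open, take the yellow flanged housing out and carry it over the blue bin rack to the pallet table, without bumping the bin rack or disturbing anything else. Stop with it hovering level about 10 mm above the two pin tips of the empty fixture, each flange hole in line over a pin, and never let it touch that fixture. Finish while still gripping it there, motionless, with the door left open, so that the approach point can be recorded.

Things in the scene. Friction and masses are not known exactly. Their poses are not given: they have to be found in the camera images.
- cupboard: bench cupboard of aluminium profile, clear roof, back and sides, 220 (x) x 240 (y) x 280 mm high, fixed; origin: centre of its underside; own -x = front (door), facing roughly to the robot. Floor 15 mm above the bench, no sill; opening 200 mm wide, up to 260 mm high. The roof reaches the front, so take the housing with the gripper leaning about 40 degrees, from the front and above
- cupboard_door (a joint): angle of the red door about its upright hinge, rad: 0 shut, 1.57 square open, stop at 1.9. Seen from the robot the hinge is at the left front post; the free right edge swings towards the robot, then left. Hinge slightly stiff (0.12 N m); the door stays where it is left. It may start a little ajar
- door_handle (a point): grip point on the door's bar pull: an upright round bar 12 mm thick, axis 40 mm in front of the door's face near its free edge. Bar top 28 mm above this point, the first post back to the door 38 mm below it, lower end 134 mm below; door and cupboard top 34 mm above: pinch it from above. Site x: square to the door, into it; y: along the door to the hinge; 194 mm from the hinge
- door_hinge (a point): point on the upright hinge axis at the height of door_handle; the handle swings about it in a level circle of 194 mm radius. The door panel is 12 mm thick, mid-plane on this axis, and reaches 236 mm from the hinge
- housing_hub (a point): middle of the yellow housing's hub, 45 mm above its underside: the place to grip. The hub is a block 44 (x) x 36 (y) mm reaching from the flange up to 70 mm above the underside. Grip it across its 36 mm (along its y, which runs roughly across the cupboard), fingertips staying above the 12 mm flange
- housing_foot (a point): centre of the yellow housing's underside, same axes as housing_hub. Flange 60 (x) x 110 (y) x 12 mm with two 13 mm through holes, 40 mm to either side of this point along y. Turned by 180 degrees it is the same
- pin_tips (a point): point midway between the two pin tips of the empty fixture, at tip height (about 140 mm above the bench). Pins 8.4 mm thick, upright, 40 mm to either side along its y axis, standing 20 mm above their rest pads
- fixture_free: the empty fixture: dark steel plate 80 (x) x 130 (y) x 15 mm with two pins, fixed on the pallet table; origin at the centre of its underside, pin tips 40 mm above it; same axes as pin_tips
- pallet_table: raised dark red plate 250 (x) x 350 (y) mm on aluminium legs, top 100 mm above the bench, origin below its centre at bench height, fixed; it carries both fixtures side by side, in either order, centres 170 mm apart
- bin_rack: two-tier rack of blue bins, 190 (x) x 90 (y) x 165 mm high, fixed, standing between the cupboard and the pallet table; origin at the centre of its underside
- ring_gauge: steel ring gauge, 56 mm across, 22 mm high, lying at the back of the cupboard floor; leave it alone; origin at the centre of its underside
- grey_housing: bare grey housing, same shape and size as the yellow one, already seated on the other fixture; leave it alone; origin at the centre of its underside
- bush1: yellow round bush, 42 mm across, 40 mm high, standing on the pallet table beyond the fixtures; leave it alone; origin at the centre of its underside
- bush2: second yellow bush, same size and neighbourhood; leave it alone
- jar: white grease jar with an orange lid, 60 mm across, 75 mm high, standing on the bench beyond the bin rack; leave it alone; origin at the centre of its underside
- housing: the yellow flanged housing as a whole, about 0.4 kg, standing upright on the cupboard floor about 60 mm behind the door opening; origin and axes as housing_foot

How it is judged:
By the outcome, as a careful person would: the job done as asked, in the order asked, and still so for the second after the job is handed in, while the arm keeps its last pose, push and grip.
It also fails if it takes over 64 s, if anything falls off the work surface, if the arm or the gripper's body presses on something with over 40 N, if the wrist force passes 120 N, or if a joint passes its speed limit or range.

## Working session

There is one attempt and no reset: what is moved stays moved. The work goes in short steps, Python scripts to look and compute and a tool call to move; the robot and the scene stay as the last step left them, time stands still between calls to the robot, and variables do not carry over. Pictures are saved under pics/ and viewed, and the job is handed in when it is done.

Besides the shell and the picture viewer there is one more tool, called after "Call:" as name(argument=value, ...), one argument or row to a line, values as JSON. play_rows: Moves the arm, as the interface text tells. Its arguments: {"type":"object","properties":{"series":{"type":"array"},"claw":{"type":"number"},"force":{"type":"number"}},"required":["series"]}

```bash
ls; mkdir -p pics; python3 - <<'E'
from cell import bot,viewer,job
import cv2
print(bot.sense())
for n in ["scene","side","wrist"]:
    c=viewer.camera(n); cv2.imwrite(f"pics/{n}0.png",c["pixels"][:,:,::-1]); print(n,c["mtx"].round(1).tolist(),c["cam_to_world"].round(3).tolist())
E
```

```text
pics
{'clock': 0.0, 'joint_positions': array([-1.41607337e+00,  8.79713740e-02,  1.37223446e+00, -1.84551235e-05,
        1.68361849e+00, -1.03076944e-01]), 'joint_velocities': array([-0.00198749, -0.00058625, -0.00032246,  0.00025926,  0.00081007,
       -0.000264  ]), 'joint_torque': array([ 3.56189194e-04, -3.51871884e+01, -3.13268352e+01, -9.41619305e-05,
        1.09218032e-02,  2.38574579e-06]), 'tool_pos': array([ 0.1401591 , -0.53138813,  0.25514017]), 'eef_rot': array([-3.13937094e+00, -2.11381010e-04,  2.57797606e-01]), 'contact_force': array([ 0.30321798,  0.20861953, -0.76494753]), 'torque': array([0.02738168, 0.0191173 , 0.0120168 ]), 'finger_gap': 0.08514824858918268}
scene [[406.5, 0.0, 252.9], [0.0, 406.5, 196.1], [0.0, 0.0, 1.0]] [[0.537, -0.799, 0.272, 0.272], [-0.844, -0.509, 0.169, -0.194], [0.004, -0.32, -0.947, 1.357], [0.0, 0.0, 0.0, 1.0]]
side [[439.5, 0.0, 254.4], [0.0, 439.5, 185.4], [0.0, 0.0, 1.0]] [[0.809, 0.558, -0.185, 0.79], [0.587, -0.765, 0.263, -0.301], [0.005, -0.322, -0.947, 1.236], [0.0, 0.0, 0.0, 1.0]]
wrist [[268.0, 0.0, 251.0], [0.0, 268.0, 190.1], [0.0, 0.0, 1.0]] [[0.255, -0.923, -0.288, 0.214], [-0.967, -0.245, -0.074, -0.512], [-0.003, 0.298, -0.955, 0.372], [0.0, 0.0, 0.0, 1.0]]
```

View pics/scene0.png

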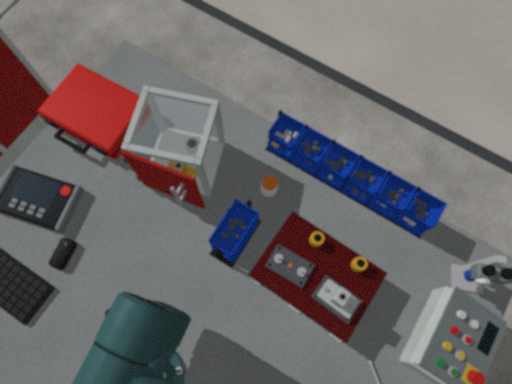

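View pics/side0.png

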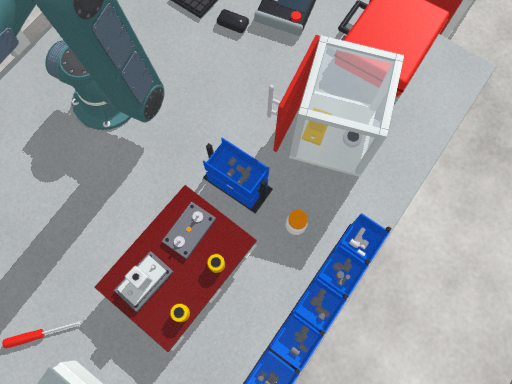

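View pics/wrist0.png

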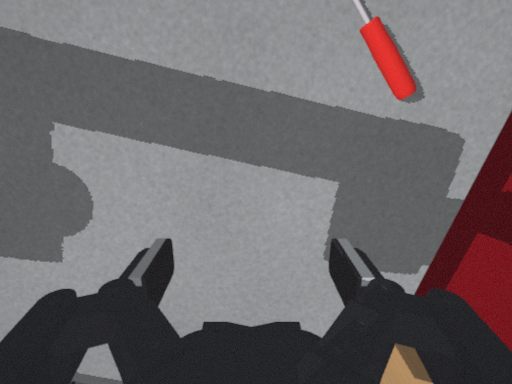

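The scene view shows the cupboard at about (175,145) with the red door slightly ajar and the bar at about (180,188). The bin rack is at (235,232), the free fixture at (290,265) and the grey housing at (338,297). Next I'll take enlarged crops.

```bash
cat > h.py <<'E'
import numpy as np, cv2
from scipy.spatial.transform import Rotation as R
def ray(c,u,v):
    K=c["mtx"];T=c["cam_to_world"]
    d=T[:3,:3]@np.linalg.solve(K,[u,v,1.]); return T[:3,3],d/np.linalg.norm(d)
def onz(c,u,v,z):
    o,d=ray(c,u,v); return o+d*(z-o[2])/d[2]
def tri(*obs):
    A=np.zeros((3,3));b=np.zeros(3);L=[]
    for c,u,v in obs:
        o,d=ray(c,u,v);P=np.eye(3)-np.outer(d,d);A+=P;b+=P@o;L.append((o,P))
    x=np.linalg.solve(A,b); return x,[np.linalg.norm(P@(x-o)) for o,P in L]
def proj(c,p):
    T=np.linalg.inv(c["cam_to_world"]);q=c["mtx"]@(T[:3,:3]@np.asarray(p)+T[:3,3]);return q[:2]/q[2]
def crop(c,x0,y0,x1,y1,s,name):
    im=cv2.resize(c["pixels"][y0:y1,x0:x1,::-1],None,fx=s,fy=s,interpolation=cv2.INTER_CUBIC)
    for x in range((x0+9)//10*10,x1,10):
        cv2.line(im,((x-x0)*s,0),((x-x0)*s,4 if x%50 else 12),(0,255,0),1)
        if x%20==0: cv2.putText(im,str(x),((x-x0)*s,20),0,.35,(0,255,0))
    for y in range((y0+9)//10*10,y1,10):
        cv2.line(im,(0,(y-y0)*s),(6,(y-y0)*s),(0,255,0),1)
        if y%20==0: cv2.putText(im,str(y),(8,(y-y0)*s+4),0,.35,(0,255,0))
    cv2.imwrite(name,im)
E
python3 - <<'E'
from cell import viewer
from h import *
import pickle
s=viewer.camera("scene");d=viewer.camera("side");pickle.dump((s,d),open("v0.pkl","wb"))
crop(s,110,75,240,215,4,"pics/s_cup.png");crop(d,255,25,415,185,4,"pics/d_cup.png")
crop(s,200,195,390,345,4,"pics/s_pal.png");crop(d,90,130,320,355,3,"pics/d_pal.png")
E
```

```text
(no output)
```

View pics/s_cup.png

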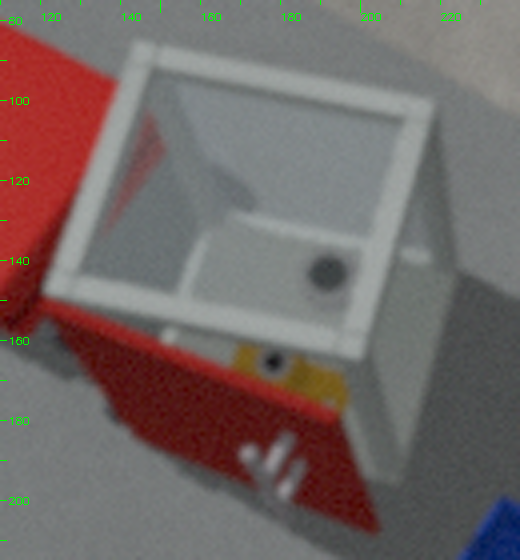

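View pics/d_cup.png

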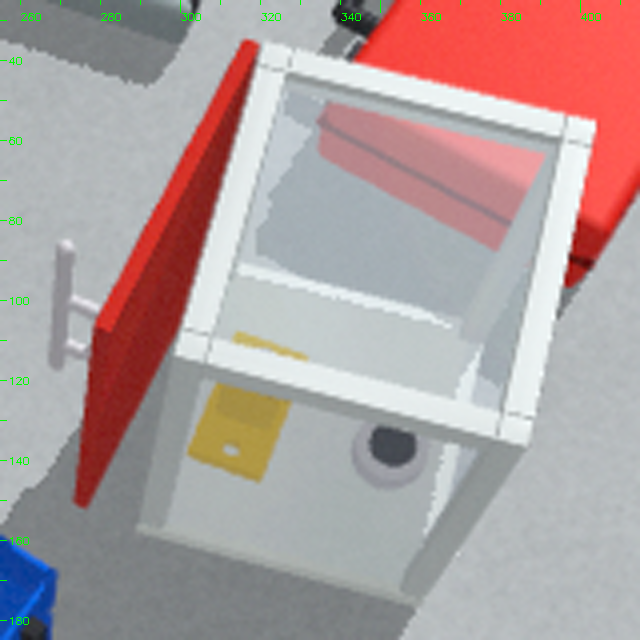

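View pics/s_pal.png

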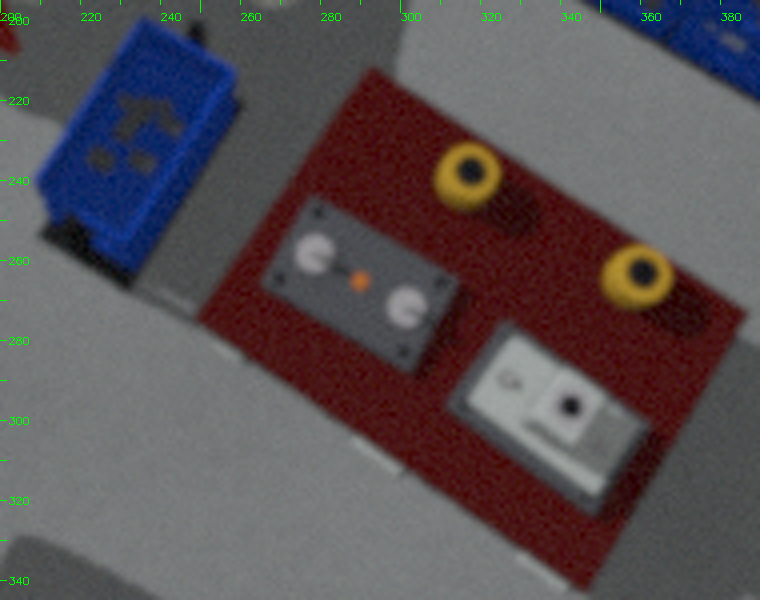

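View pics/d_pal.png

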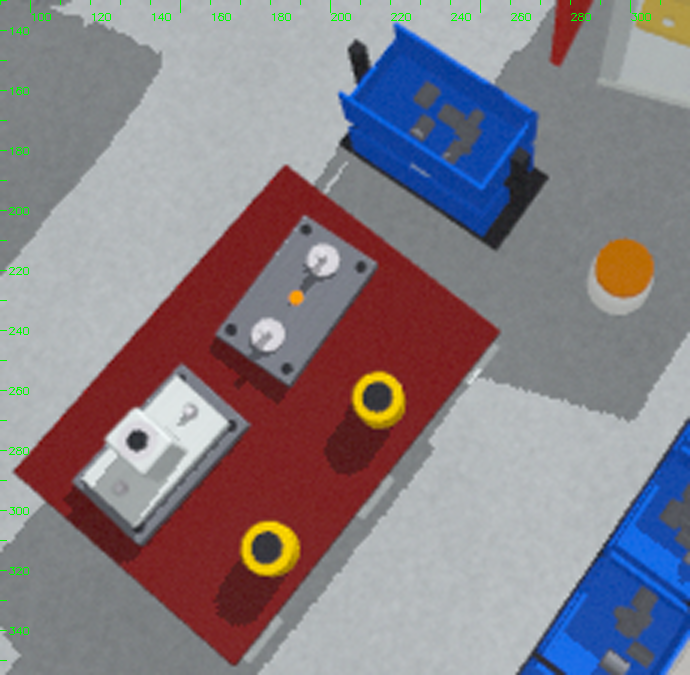

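The pictures show the cupboard roof corners clearly, the ajar door, the bar top at side (271,86), the yellow housing under the roof edge, and the pads at scene (277.5,258)/(300,271) and side (195,217)/(177,241). Now to compute positions.

```bash
python3 - <<'E'
import pickle
from h import *
s,d=pickle.load(open("v0.pkl","rb"))
np.set_printoptions(precision=4,suppress=True)
def rect(ps):
    r=cv2.minAreaRect((np.array(ps)[:,:2]*1000).astype(np.float32)); return r
cs=[(121,149),(144,85.5),(219,100.5),(200.5,164)]
cd=[(299,113.5),(320.5,36),(404,56),(387.5,136)]
a=[onz(s,*p,.28) for p in cs];print("cup scene FL BL BR FR",*[x[:2] for x in a],rect(a))
b=[onz(d,*p,.28) for p in cd];print("cup side FR FL BL BR",*[x[:2] for x in b],rect(b))
# door top edge 
print("door free top scene",onz(s,194,179.5,.28)[:2],"side",onz(d,280,107,.28)[:2])
print("bar top side",onz(d,271,86,.274)[:2], "scene",onz(s,183,184,.274)[:2])
print("tri bar top",tri((s,183,183.5),(d,271,86)))
print("tri bar bottom",tri((s,181,198),(d,269.5,116)))
# pads
print("pads",[onz(s,*p,.12)[:2] for p in [(278,258.3),(301,271.5)]],[onz(d,*p,.12)[:2] for p in [(196.3,217),(177.5,241.5)]])
pl=[onz(s,*p,.115) for p in [(278.5,243.5),(314.5,264),(303,289),(265,267)]]
pd=[onz(d,*p,.115) for p in [(189.7,202),(214,217.5),(186,259.5),(162,241)]]
print("plate",rect(pl),rect(pd))
# pallet
print("pallet",rect([onz(s,*p,.1) for p in [(292.5,212),(386,273),(347,342),(250,275)]]),rect([onz(d,*p,.1) for p in [(185,185.5),(256,241),(168,352),(95,287)]]))
# bins top
print("rack s",rect([onz(s,*p,.165) for p in [(235,200),(258.5,214),(231.5,262),(209.5,241)]]))
print("rack d",rect([onz(d,*p,.165) for p in [(222.5,138),(269,168),(252,193),(204,162)]]))
# housing in side: flange corners visible + hub
print("hub top hole scene",onz(s,178.5,165.5,.085))
print("flange hole side",onz(d,312.7,137,.027))
print("flange fr corners side",[onz(d,*p,.027)[:2] for p in [(302,138.5),(320,145)]])
print("jar",tri((s,270,183),(d,298,219)))
E
```

```text
cup scene FL BL BR FR [0.4978 0.3994] [0.705  0.4738] [0.7853 0.2498] [0.5832 0.1776] ((641.5987548828125, 324.6451110839844), (220.1390838623047, 237.94447326660156), 19.76070785522461)
cup side FR FL BL BR [0.5824 0.1786] [0.5011 0.3984] [0.7073 0.4735] [0.7874 0.2537] ((644.3297119140625, 325.8662109375), (219.3999481201172, 234.3411865234375), 20.030977249145508)
door free top scene [0.5341 0.1659] side [0.5348 0.1659]
bar top side [0.4812 0.204 ] scene [0.5076 0.1864]
tri bar top (array([0.4982, 0.1715, 0.3288]), [np.float64(0.003491086469185592), np.float64(0.0034910864691855273)])
tri bar bottom (array([0.4919, 0.2017, 0.1427]), [np.float64(0.008497613541622895), np.float64(0.00849761354162289)])
pads [array([ 0.4999, -0.1452]), array([ 0.5031, -0.2247])] [array([ 0.5004, -0.1508]), array([ 0.5017, -0.2301])]
plate ((501.64971923828125, -189.06932067871094), (84.28362274169922, 130.84519958496094), 2.3545479774475098) ((503.3208312988281, -190.5911865234375), (79.78910064697266, 130.22769165039062), 3.651381254196167)
pallet ((529.5994873046875, -273.60546875), (343.3792724609375, 243.13243103027344), 88.13394165039062) ((532.1497192382812, -274.4139709472656), (346.06231689453125, 247.54505920410156), 87.76689147949219)
rack s ((491.8404846191406, 10.628162384033203), (169.6180419921875, 89.04462432861328), 2.495255947113037)
rack d ((510.6127624511719, 15.716819763183594), (151.97662353515625, 83.4598159790039), 1.8193360567092896)
hub top hole scene [0.5949 0.3045 0.085 ]
flange hole side [0.6055 0.2641 0.027 ]
flange fr corners side [array([0.5821, 0.2409]), array([0.6378, 0.255 ])]
jar (array([0.7149, 0.0146, 0.0656]), [np.float64(0.0015927779395798044), np.float64(0.001592777939579823)])
```

```bash
cat >> h.py <<'E'
def rel(st,p,Rt):
    R0=R.from_euler('xyz',st["eef_rot"]);d=R0.inv().apply(np.asarray(p)-st["tool_pos"])*100
    return np.r_[d,(R0.inv()*Rt).as_rotvec()]
def door(ang,hinge=(0.4927,0.3959),cy=19.9):
    t=np.radians(-90+cy)-ang; dr=np.array([np.cos(t),np.sin(t)]);n=np.array([np.sin(t),-np.cos(t)])
    return np.array(hinge)+.1885*dr+.046*n, np.array(hinge)+.236*dr
E
python3 - <<'E'
import pickle
from h import *
from cell import bot
np.set_printoptions(precision=3,suppress=True)
s,d=pickle.load(open("v0.pkl","rb"))
for a in (.15,.17,.2):
    h,e=door(a)
    print(a,h,e,[proj(c,[*h,z]) for c in(s,d) for z in(.274,.246,.112)],[proj(c,[*e,z]) for c in(s,d) for z in (.28,.02)])
st=bot.sense();Rt=R.from_euler('xyz',[np.pi,0,np.radians(165)])
print(rel(st,[.480,.203,.35],Rt))
E
```

```text
0.15 [0.485 0.202] [0.539 0.164] [array([173.735, 187.651]), array([175.485, 190.941]), array([182.876, 204.834]), array([271.643,  87.262]), array([271.178,  93.086]), array([269.225, 117.546])] [array([195.399, 178.416]), array([205.254, 205.735]), array([281.059, 108.296]), array([275.62 , 150.508])]
0.17 [0.481 0.202] [0.534 0.164] [array([172.869, 188.701]), array([174.64 , 191.971]), array([182.119, 205.774]), array([270.427,  86.407]), array([269.99 ,  92.246]), array([268.158, 116.776])] [array([194.712, 179.859]), array([204.698, 206.952]), array([279.298, 107.559]), array([274.19 , 149.888])]
0.2 [0.475 0.203] [0.527 0.162] [array([171.527, 190.252]), array([173.331, 193.491]), array([180.946, 207.162]), array([268.641,  85.087]), array([268.248,  90.951]), array([266.593, 115.589])] [array([193.622, 182.008]), array([203.815, 208.762]), array([276.692, 106.398]), array([272.072, 148.911])]
[ 51.589 -62.381  -9.354  -0.     -0.001  -2.622]
```

Call:
play_rows(
  series=[
    [0,0,-4,0,0,0],
    [2.5,-3,-8,0,0,-0.14],
    [6,-7,-9.4,0,0,-0.3],
    [9.5,-11.5,-9.4,0,0,-0.47],
    [13,-16,-9.4,0,0,-0.64],
    [16.5,-20,-9.4,0,0,-0.81],
    [20,-24,-9.4,0,0,-0.98],
    [23,-28,-9.4,0,0,-1.15],
    [26,-31.5,-9.4,0,0,-1.31],
    [26,-31.5,-9.4,0,0,-1.31],
  ],
  claw=5,
)

```text
clock: 1.5
tool_pos: [0.312, -0.1586, 0.3507]
eef_rot: [3.14, 0.0, 1.574]
contact_force: [-0.9, -0.9, 0.1]
finger_gap: 0.0502
```

```bash
cat > n.py <<'E'
import sys
from h import *
from cell import bot
np.set_printoptions(precision=4,suppress=True)
st=bot.sense();print(st["clock"],st["tool_pos"],np.degrees(st["eef_rot"]),st["joint_positions"],st["contact_force"],st["finger_gap"])
if len(sys.argv)>1:
    x=[float(a) for a in sys.argv[1:]]
    # x y z yaw lean
    Rt=R.from_euler('z',x[3],degrees=True)*R.from_euler('y',-x[4],degrees=True)*R.from_euler('x',180,degrees=True)
    print(rel(st,x[:3],Rt))
E
python3 n.py .482 .202 .35 165 0
```

```text
1.5 [ 0.312  -0.1586  0.3507] [179.9328   0.0157  90.2019] [-0.633  -0.3616  1.5802  0.0005  1.9219 -0.6363] [-0.9046 -0.9477  0.1232] 0.05015348665101484
[35.9955 17.125   0.0765  0.0008  0.001  -1.3055]
```

Call:
play_rows(
  series=[
    [4,2,0,0,0,-0.15],
    [8,4,0,0,0,-0.3],
    [12.5,6,0,0,0,-0.46],
    [17,8,0,0,0,-0.62],
    [21.5,10,0,0,0,-0.78],
    [26,12.5,0,0,0,-0.94],
    [31,15,0,0,0,-1.1],
    [34.5,16.5,0,0,0,-1.24],
    [36,17.1,0,0,0,-1.305],
    [36,17.1,0,0,0,-1.305],
  ],
)

```text
clock: 2.75
tool_pos: [0.4841, 0.1983, 0.3492]
eef_rot: [-3.14, -0.001, 2.871]
contact_force: [-0.8, -1.3, -0.3]
finger_gap: 0.05
```

```bash
python3 n.py .482 .202 .252 165 0; python3 - <<'E'
from cell import viewer
from h import *
import pickle
c={n:viewer.camera(n) for n in ("wrist","side","scene")}
cv2.imwrite("pics/w1.png",c["wrist"]["pixels"][:,:,::-1]);crop(c["side"],230,20,400,150,4,"pics/d1.png");crop(c["scene"],110,120,240,240,4,"pics/s1.png")
print(proj(c["wrist"],[.482,.202,.274]),proj(c["wrist"],[.482,.202,.246]))
E
```

```text
2.75 [0.4841 0.1983 0.3492] [-179.9112   -0.0768  164.5213] [ 0.2807  0.0291  1.2493 -0.0006  1.8651 -1.0202] [-0.7968 -1.3096 -0.2514] 0.050004696002862815
[ 0.2899  0.3187  9.7245 -0.0015 -0.0013 -0.0084]
[254.84904473 207.20818492] [254.43080942 195.60691409]
```

View pics/w1.png

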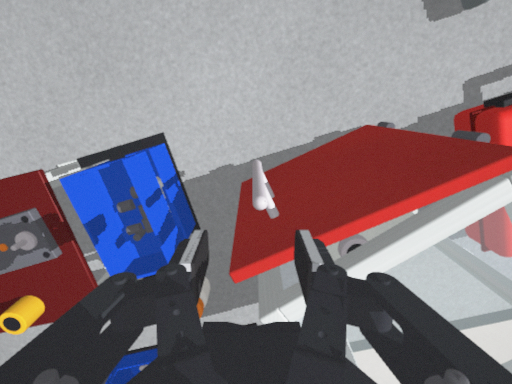

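View pics/d1.png

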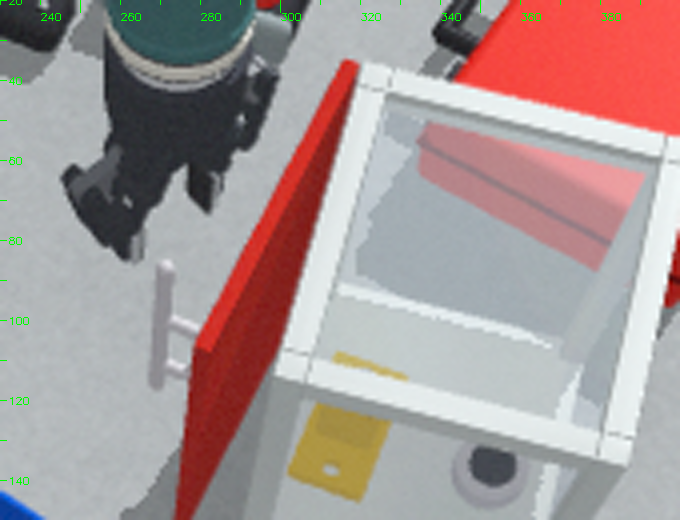

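The wrist view puts the bar top at about (261,202), between the fingers horizontally. I'll cast that ray at z=0.274.

```bash
python3 - <<'E'
from cell import viewer
from h import *
c=viewer.camera("wrist")
crop(c,210,140,320,280,5,"pics/w2.png")
print(onz(c,261,203,.274))
E
```

```text
[0.47987255 0.20637085 0.274     ]
```

View pics/w2.png

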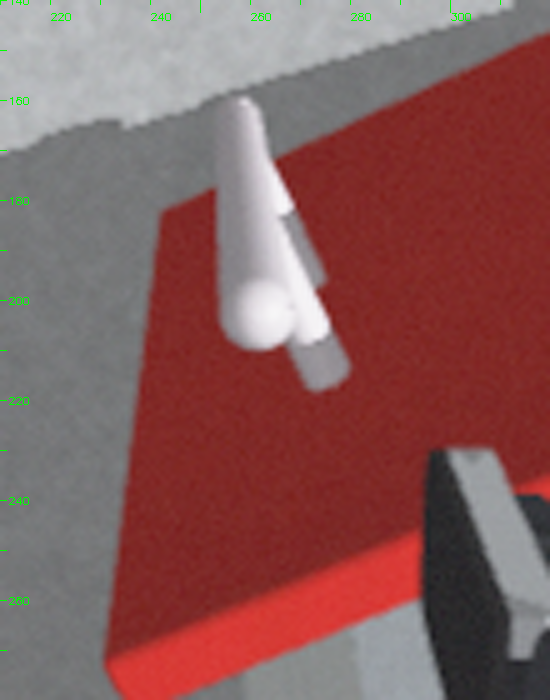

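Call:
play_rows(
  series=[
    [0.5,0.5,1,0,0,0],
    [0.5,0.5,3,0,0,0],
    [0.5,0.5,5,0,0,0],
    [0.5,0.5,7,0,0,0],
    [0.5,0.5,8.5,0,0,0],
    [0.5,0.5,9.6,0,0,0],
    [0.5,0.5,9.6,0,0,0],
  ],
)

```text
clock: 3.82
tool_pos: [0.4795, 0.2045, 0.2533]
eef_rot: [-3.141, -0.001, 2.873]
contact_force: [0.0, -0.9, 0.6]
finger_gap: 0.0501
```

Call:
play_rows(
  series=[
    [0,0,0,0,0,0],
    [0,0,0,0,0,0],
    [0,0,0,0,0,0],
    [0,0,0,0,0,0],
    [0,0,0,0,0,0],
  ],
  claw=0.5,
  force=40,
)

```text
clock: 4.45
tool_pos: [0.4804, 0.2062, 0.2554]
eef_rot: [3.138, 0.002, 2.874]
contact_force: [1.3, 4.5, 2.0]
finger_gap: 0.0107
```

```bash
python3 n.py; python3 - <<'E'
from cell import viewer
from h import *
c=viewer.camera("wrist")
cv2.imwrite("pics/w3.png",c["pixels"][:,:,::-1])
h0,_=door(.165)
for a in np.arange(.165,1.8,.15):
    h,e=door(a); print(round(a,2),h)
E
```

```text
4.45 [0.4804 0.2062 0.2554] [179.7788   0.0885 164.6717] [ 0.2955  0.0242  1.4387  0.0025  1.6754 -1.0075] [1.3225 4.537  1.9668] 0.010747523948213288
0.16 [0.48163976 0.20218392]
0.32 [0.45281538 0.20601196]
0.46 [0.42488673 0.21410448]
0.62 [0.39848102 0.22627974]
0.76 [0.37419126 0.2422643 ]
0.92 [0.35256295 0.26169919]
1.06 [0.33408182 0.28414794]
1.22 [0.31916291 0.3091064 ]
1.36 [0.30814127 0.33601405]
1.52 [0.30126443 0.36426662]
1.66 [0.29868681 0.3932296 ]
```

View pics/w3.png

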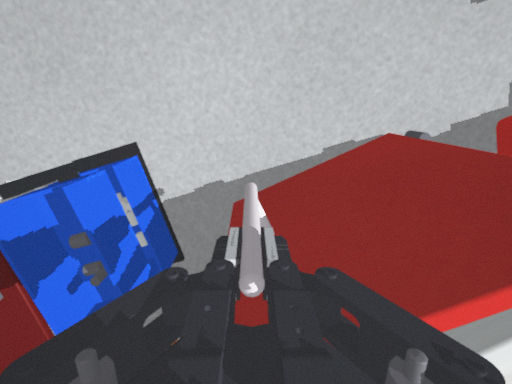

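```bash
cat > arc.py <<'E'
import sys
from h import *
from cell import bot
np.set_printoptions(precision=2,suppress=True)
st=bot.sense();p=st["tool_pos"];H=np.array([.494,.3985]);v=p[:2]-H;print("r",np.linalg.norm(v),st["contact_force"])
R0=R.from_euler('xyz',st["eef_rot"])
v*=.1935/np.linalg.norm(v)
for a in np.linspace(0,float(sys.argv[1]),11)[1:]:
    c,s=np.cos(-a),np.sin(-a);q=H+[c*v[0]-s*v[1],s*v[0]+c*v[1]]
    print(R0.inv().apply(np.r_[q,p[2]]-p)*100,round(a,3))
E
python3 arc.py .7
```

```text
r 0.19281279450512198 [0.72 5.34 1.53]
[ 1.32 -0.29 -0.  ] 0.07
[ 2.67 -0.41 -0.01] 0.14
[ 4.03 -0.44 -0.01] 0.21
[ 5.38 -0.37 -0.01] 0.28
[ 6.72 -0.21 -0.01] 0.35
[ 8.05  0.04 -0.01] 0.42
[ 9.36  0.38 -0.01] 0.49
[10.64  0.82 -0.01] 0.56
[11.89  1.35 -0.01] 0.63
[13.1   1.96 -0.01] 0.7
```

Call:
play_rows(
  series=[
    [1.3,-0.25,0,0,0,0.07],
    [2.65,-0.4,0,0,0,0.14],
    [4,-0.45,0,0,0,0.21],
    [5.4,-0.35,0,0,0,0.28],
    [6.7,-0.2,0,0,0,0.35],
    [8.05,0,0,0,0,0.42],
    [9.35,0.4,0,0,0,0.49],
    [10.65,0.8,0,0,0,0.56],
    [11.9,1.35,0,0,0,0.63],
    [13.1,1.95,0,0,0,0.7],
  ],
)

```text
clock: 5.75
tool_pos: [0.36, 0.2597, 0.2554]
eef_rot: [3.135, 0.0, 2.171]
contact_force: [5.0, 5.0, -1.2]
finger_gap: 0.011
```

```bash
python3 n.py;python3 arc.py .8
```

```text
5.75 [0.36   0.2597 0.2554] [179.6423   0.0045 124.392 ] [ 0.4967 -0.156   1.6085  0.0006  1.6829 -0.1035] [ 4.9673  4.9538 -1.2188] 0.011004571875808835
r 0.1928790317841914 [ 4.97  4.95 -1.22]
[ 1.51 -0.31 -0.  ] 0.08
[ 3.06 -0.44 -0.  ] 0.16
[ 4.6  -0.44 -0.  ] 0.24
[ 6.15 -0.32 -0.  ] 0.32
[ 7.68 -0.08 -0.  ] 0.4
[9.18 0.28 0.  ] 0.48
[10.65  0.76  0.  ] 0.56
[12.08  1.36  0.01] 0.64
[13.45  2.07  0.01] 0.72
[14.77  2.89  0.02] 0.8
```

Call:
play_rows(
  series=[
    [1.5,-0.3,0,0,0,0.08],
    [3.05,-0.45,0,0,0,0.16],
    [4.6,-0.45,0,0,0,0.24],
    [6.15,-0.3,0,0,0,0.32],
    [7.7,-0.1,0,0,0,0.4],
    [9.2,0.3,0,0,0,0.48],
    [10.65,0.75,0,0,0,0.56],
    [12.1,1.35,0,0,0,0.64],
    [13.45,2.05,0,0,0,0.72],
    [14.75,2.9,0,0,0,0.8],
  ],
)

```text
clock: 7.0
tool_pos: [0.3009, 0.3967, 0.2554]
eef_rot: [3.137, -0.002, 1.369]
contact_force: [5.1, -0.3, 1.4]
finger_gap: 0.0112
```

Call:
play_rows(
  series=[
    [0,0,0,0,0,0],
    [0,0,0,0,0,0],
    [0,0,0,0,0,0],
    [0,0,0,0,0,0],
  ],
  claw=4.5,
)

```text
clock: 7.5
tool_pos: [0.2991, 0.3959, 0.2543]
eef_rot: [3.142, 0.0, 1.373]
contact_force: [-0.0, 0.0, -0.6]
finger_gap: 0.045
```

Call:
play_rows(
  series=[
    [0,0,-1.5,0,0,0],
    [0,0,-4,0,0,0],
    [0,0,-7,0,0,0],
    [0,0,-10,0,0,0],
    [0,0,-12,0,0,0],
    [0,0,-12,0,0,0],
  ],
)

```text
clock: 8.25
tool_pos: [0.2995, 0.3966, 0.3774]
eef_rot: [3.138, -0.005, 1.373]
contact_force: [-0.7, 0.7, -1.4]
finger_gap: 0.0448
```

```bash
python3 n.py; python3 - <<'E'
from cell import viewer
from h import *
import pickle
c={n:viewer.camera(n) for n in ("wrist","side","scene")};pickle.dump(c,open("v1.pkl","wb"))
cv2.imwrite("pics/w4.png",c["wrist"]["pixels"][:,:,::-1]);crop(c["side"],220,0,400,170,4,"pics/d4.png");crop(c["scene"],80,75,240,240,4,"pics/s4.png")
E
```

```text
8.25 [0.2995 0.3966 0.3774] [179.8203  -0.2748  78.6591] [ 0.8099 -0.027   1.2498 -0.0001  1.9131  1.0078] [-0.7318  0.7333 -1.3796] 0.044751231327599776
```

View pics/d4.png

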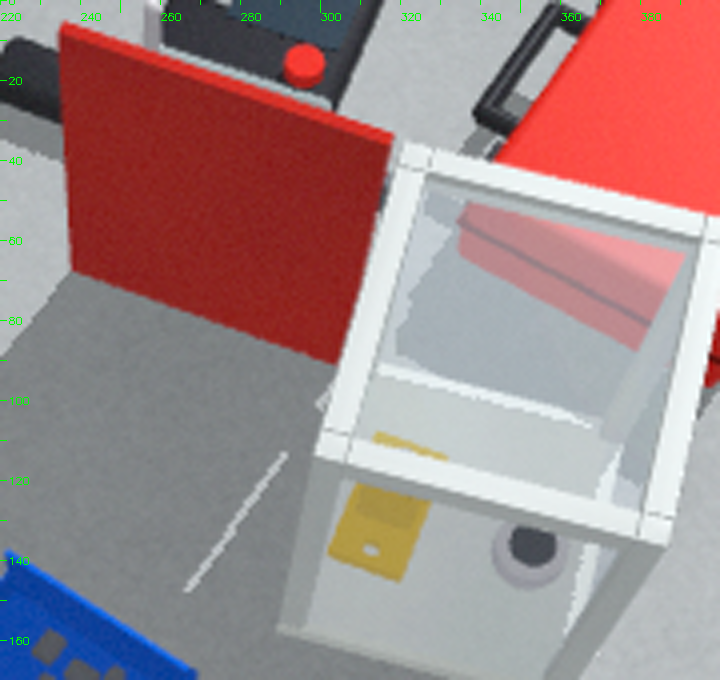

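View pics/s4.png

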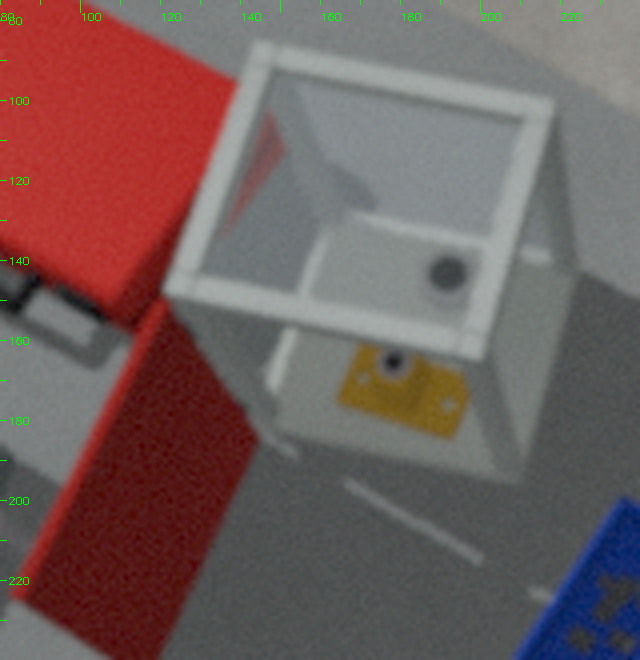

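The door now stands about square-open. In the scene view the housing shows flange corners at (162.5,175), (190.5,184.5) and (195.5,172), holes at (168.5,169.5) and (190,176), and the hub hole at (176,165).

```bash
python3 - <<'E'
from h import *
import pickle
c=pickle.load(open("v1.pkl","rb"));s=c["scene"];d=c["side"]
np.set_printoptions(precision=4,suppress=True)
h=[onz(s,*p,.027)[:2] for p in [(168.2,169.3),(189.5,176.2)]];print("holes",h,np.mean(h,0),np.linalg.norm(h[0]-h[1]),np.degrees(np.arctan2(-(h[0]-h[1])[0],(h[0]-h[1])[1])))
k=[onz(s,*p,.027)[:2] for p in [(162.5,175),(191,184.5),(196,172)]];print("corners",k,"ctr",(k[0]+k[2])/2)
print(np.degrees(np.arctan2(*(k[2]-k[1])[::-1])),np.degrees(np.arctan2(-(k[0]-k[1])[0],(k[0]-k[1])[1])),np.linalg.norm(k[2]-k[1]),np.linalg.norm(k[0]-k[1]))
print("hub",onz(s,175.5,165.4,.085))
print("side hole",onz(d,312.7,137.3,.027))
print("door free top", onz(s,83.5,225,.28), onz(d,235.5,7,.28))
crop(s,150,145,210,200,10,"pics/s5.png"); crop(d,290,100,340,160,10,"pics/d5.png")
E
```

```text
holes [array([0.5782, 0.3494]), array([0.5973, 0.2709])] [0.5877 0.3101] 0.08075919284596203 13.646911116019748
corners [array([0.55  , 0.3534]), array([0.5747, 0.2485]), array([0.6226, 0.2608])] ctr [0.5863 0.3071]
14.395220091386019 13.26022906524248 0.04939251521962183 0.10777877545188365
hub [0.5897 0.3133 0.085 ]
side hole [0.6061 0.2633 0.027 ]
door free top [0.2634 0.3433 0.28  ] [0.2675 0.3418 0.28  ]
```

View pics/s5.png

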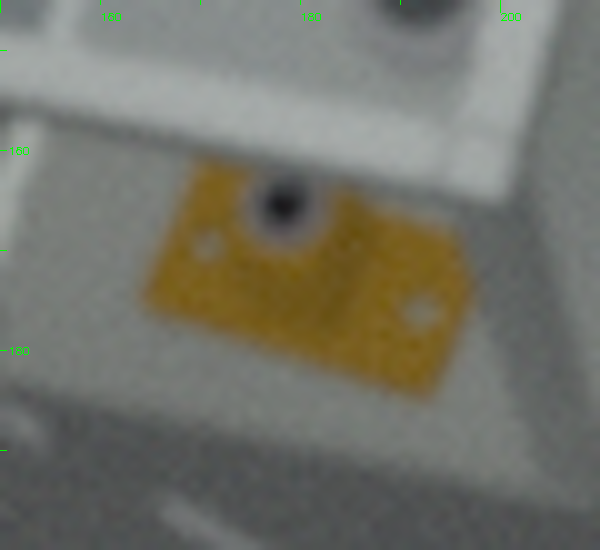

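View pics/d5.png

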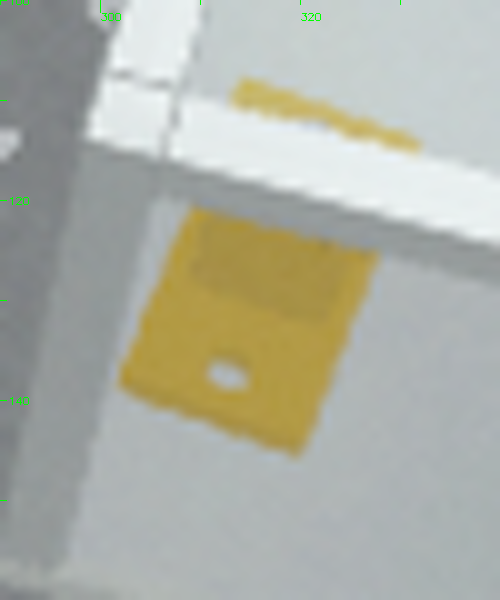

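```bash
python3 - <<'E'
from h import *
import pickle
c=pickle.load(open("v1.pkl","rb"));s=c["scene"];d=c["side"]
np.set_printoptions(precision=4,suppress=True)
h=[onz(s,*p,.027)[:2] for p in [(170.3,169.0),(191.6,175.6)]];print("holes",h,np.mean(h,0),np.linalg.norm(h[0]-h[1]),np.degrees(np.arctan2(-(h[0]-h[1])[0],(h[0]-h[1])[1])))
k=[onz(s,*p,.027)[:2] for p in [(164.2,174.6),(192.4,184.3),(197,173.5)]]
print("front corners",k,(k[0]+k[1])/2)
print("hub",onz(s,177.8,165,.085))
print("side hole",onz(d,312.2,136.9,.027))
e=[onz(d,*p,.027)[:2] for p in [(301.7,137.2),(319.5,144.2)]];print("side end corners",e,np.mean(e,0))
E
```

```text
holes [array([0.5831, 0.3438]), array([0.6031, 0.266 ])] [0.5931 0.3049] 0.08033446044985956 14.384133416281333
front corners [array([0.5544, 0.3493]), array([0.5779, 0.2448]), array([0.6198, 0.2546])] [0.5662 0.2971]
hub [0.5951 0.3076 0.085 ]
side hole [0.6041 0.2635 0.027 ]
side end corners [array([0.579, 0.244]), array([0.6351, 0.2563])] [0.6071 0.2502]
```

```bash
python3 n.py .42 .24 .34 14.4 40
```

```text
8.4 [0.299  0.3961 0.3734] [-179.9598    0.0728   78.6551] [ 0.8099 -0.0251  1.2559 -0.0001  1.9123  1.0078] [ 0.0069  0.7239 -0.6018] 0.045026467141901366
[-12.9188  14.9321   3.3494  -0.3907   0.6238   1.0737]
```

Call:
play_rows(
  series=[
    [-1.5,2,0,-0.04,0.06,0.11],
    [-3,4,0,-0.08,0.12,0.21],
    [-5,6,0,-0.12,0.19,0.32],
    [-7,8.5,0,-0.16,0.26,0.43],
    [-9,10.5,0.5,-0.2,0.33,0.54],
    [-10.5,12.5,1,-0.25,0.4,0.69],
    [-12,14,2,-0.3,0.47,0.82],
    [-13,15,3,-0.35,0.55,0.95],
    [-13,15,3.3,-0.39,0.624,1.073],
    [-13,15,3.3,-0.39,0.624,1.073],
  ],
  claw=8.5,
)

```text
clock: 9.65
tool_pos: [0.4192, 0.2392, 0.3382]
eef_rot: [3.141, -0.694, 0.256]
contact_force: [-0.4, 0.5, 0.8]
finger_gap: 0.0848
```

```bash
python3 n.py .4644 .2707 .105 14.4 40
```

```text
9.65 [0.4192 0.2392 0.3382] [179.9425 -39.7868  14.6443] [ 0.4968 -0.4946  1.8258 -0.1704  1.1362  1.83  ] [-0.3733  0.493   0.7641] 0.08479411616755782
[-10.9502  -1.9271  21.2285  -0.0017   0.0037   0.0033]
```

Call:
play_rows(
  series=[
    [-1,-0.2,2,0,0,0],
    [-3,-0.5,5.5,0,0,0],
    [-5,-0.9,9.5,0,0,0],
    [-7,-1.2,13.5,0,0,0],
    [-9,-1.6,17.5,0,0,0],
    [-10.3,-1.8,20,0,0,0],
    [-11,-1.9,21.2,0,0,0],
    [-11,-1.9,21.2,0,0,0],
  ],
)

```text
clock: 10.65
tool_pos: [0.4664, 0.2708, 0.1073]
eef_rot: [3.142, -0.697, 0.253]
contact_force: [1.0, 0.4, 0.8]
finger_gap: 0.0851
```

```bash
python3 n.py .5903 .303 .0646 14.4 40;  python3 - <<'E'
from cell import viewer
from h import *
import pickle
c={n:viewer.camera(n) for n in ("wrist","side","scene")};pickle.dump(c,open("v2.pkl","wb"))
cv2.imwrite("pics/w6.png",c["wrist"]["pixels"][:,:,::-1]);crop(c["side"],220,0,400,170,4,"pics/d6.png");
E
```

```text
10.65 [0.4664 0.2708 0.1073] [179.9964 -39.9255  14.4798] [ 0.5128 -0.1967  2.0941 -0.3034  0.5855  2.0274] [1.0453 0.3674 0.8452] 0.0850832018337106
[ 7.0767 -0.0234 11.4911 -0.0008  0.0013  0.0011]
```

View pics/w6.png

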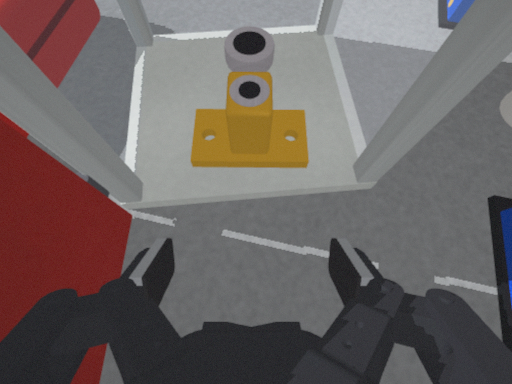

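View pics/d6.png

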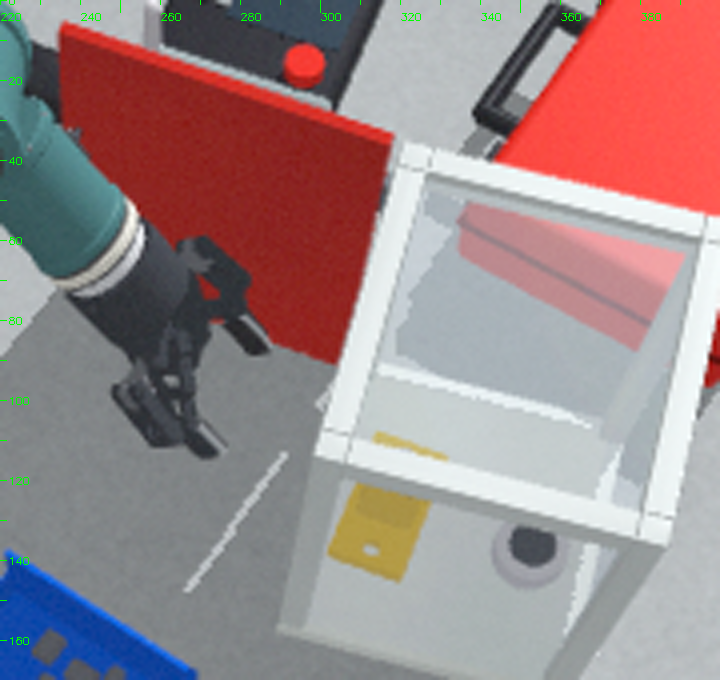

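The wrist view is clear, with the flange holes at about (209.5,135.5) and (291.5,135.5) and the hub hole at (250,91). I'll measure those exactly.

```bash
python3 - <<'E'
from h import *
import pickle
np.set_printoptions(precision=4,suppress=True)
w=pickle.load(open("v2.pkl","rb"))["wrist"]
hsv=cv2.cvtColor(w["pixels"],cv2.COLOR_RGB2HSV);m=cv2.inRange(hsv,(15,120,60),(35,255,255));m[200:]=0
cs,hi=cv2.findContours(m,cv2.RETR_CCOMP,cv2.CHAIN_APPROX_NONE)
for c,h in zip(cs,hi[0]):
    if len(c)>8: M=cv2.moments(c);print(h[3],len(c),M["m10"]/max(M["m00"],1),M["m01"]/max(M["m00"],1),cv2.boundingRect(c))
crop(w,185,60,315,180,6,"pics/w7.png")
E
```

```text
-1 396 249.27665869318898 128.47358260942548 (191, 72, 117, 96)
0 25 289.6791277258567 138.01557632398755 (284, 135, 12, 7)
0 25 209.36507936507937 137.06349206349205 (204, 134, 12, 7)
0 106 249.03642987249543 90.41074681238615 (228, 74, 43, 34)
```

View pics/w7.png

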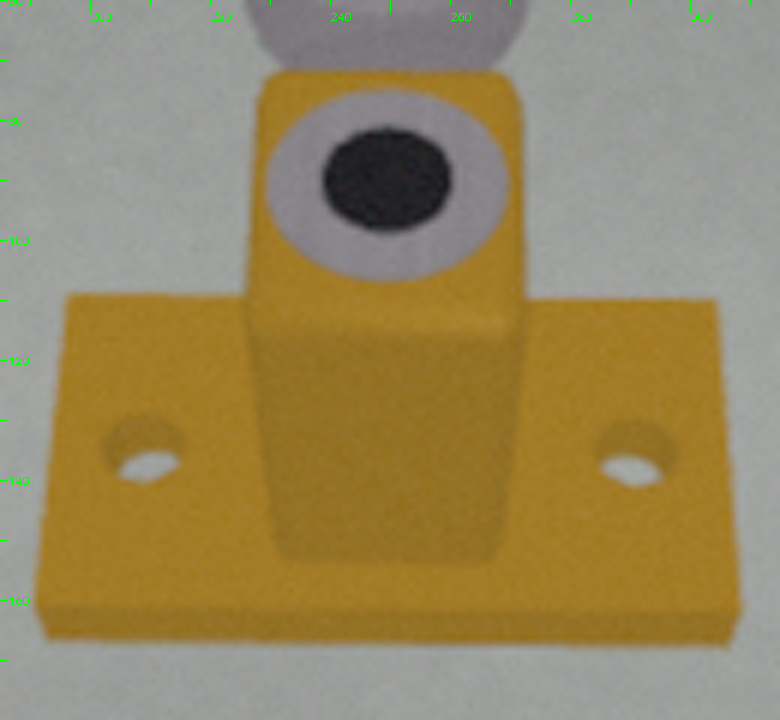

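```bash
python3 - <<'E'
from h import *
import pickle
np.set_printoptions(precision=4,suppress=True)
w=pickle.load(open("v2.pkl","rb"))["wrist"]
a,b=[onz(w,*p,.027)[:2] for p in [(208.8,134.2),(290.6,135.3)]];v=a-b
print(a,b,(a+b)/2,np.linalg.norm(v),np.degrees(np.arctan2(-v[0],v[1])),onz(w,249.3,90.1,.085))
E
```

```text
[0.584  0.3437] [0.6025 0.2669] [0.5933 0.3053] 0.07893571823656313 13.572324156286086 [0.5943 0.3055 0.085 ]
```

Call:
play_rows(
  series=[
    [0.7,0,1.1,0,0,0],
    [1.8,0,2.9,0,0,0],
    [3,-0.1,4.8,0,0,0],
    [4.2,-0.1,6.8,0,0,0],
    [5.2,-0.1,8.5,0,0,0],
    [6,-0.1,9.8,0,0,0],
    [6,-0.1,9.8,0,0,0],
  ],
)

```text
clock: 11.68
tool_pos: [0.5727, 0.2993, 0.0718]
eef_rot: [-3.14, -0.699, 0.251]
contact_force: [-0.3, -0.7, 1.1]
finger_gap: 0.0852
```

```bash
python3 n.py .5903 .304 .0646 14.2 40;  python3 - <<'E'
from cell import viewer
from h import *
cv2.imwrite("pics/w8.png",viewer.camera("wrist")["pixels"][:,:,::-1])
E
```

```text
11.675 [0.5727 0.2993 0.0718] [-179.9135  -40.0661   14.3689] [ 0.4533  0.0966  1.9002 -0.2854  0.4719  1.9823] [-0.2823 -0.6779  1.0863] 0.08516571896086868
[ 0.9292 -0.0188  1.7234 -0.0034 -0.0012  0.0023]
```

View pics/w8.png

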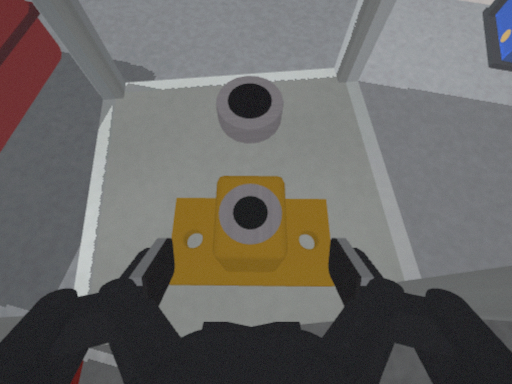

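Call:
play_rows(
  series=[
    [0.4,0,0.7,0,0,0],
    [0.8,0,1.4,0,0,0],
    [0.9,0,1.7,0,0,0],
    [0.9,0,1.7,0,0,0],
  ],
)

```text
clock: 12.22
tool_pos: [0.589, 0.3036, 0.0644]
eef_rot: [-3.14, -0.699, 0.251]
contact_force: [0.1, -0.8, -0.2]
finger_gap: 0.0849
```

Call:
play_rows(
  series=[
    [0,0,0,0,0,0],
    [0,0,0,0,0,0],
    [0,0,0,0,0,0],
    [0,0,0,0,0,0],
    [0,0,0,0,0,0],
    [0,0,0,0,0,0],
  ],
  claw=2.5,
  force=70,
)

```text
clock: 12.98
tool_pos: [0.5889, 0.3037, 0.0649]
eef_rot: [-3.14, -0.699, 0.251]
contact_force: [-4.7, -1.2, 4.2]
finger_gap: 0.0353
```

```bash
python3 n.py .5903 .304 .0646 14.2 40;  python3 - <<'E'
from cell import viewer
from h import *
cv2.imwrite("pics/w9.png",viewer.camera("wrist")["pixels"][:,:,::-1])
E
```

```text
12.975 [0.5889 0.3037 0.0649] [-179.9106  -40.0761   14.3985] [ 0.4465  0.1403  1.8677 -0.2821  0.4592  1.9751] [-4.6991 -1.1604  4.2119] 0.035314858669191304
[ 0.0838  0.0071  0.1151 -0.0038 -0.0013  0.0027]
```

View pics/w9.png

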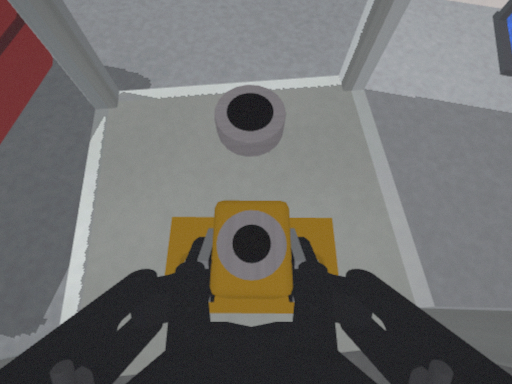

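Call:
play_rows(
  series=[
    [0.2,0,-0.25,0,0,0],
    [0.5,0,-0.6,0,0,0],
    [0.8,0,-0.95,0,0,0],
    [0.8,0,-0.95,0,0,0],
  ],
)

```text
clock: 13.52
tool_pos: [0.5893, 0.3037, 0.0776]
eef_rot: [-3.14, -0.7, 0.251]
contact_force: [0.7, 0.8, -4.4]
finger_gap: 0.0355
```

```bash
python3 n.py;  python3 - <<'E'
from cell import viewer
from h import *
cv2.imwrite("pics/w10.png",viewer.camera("wrist")["pixels"][:,:,::-1])
E
```

```text
13.525 [0.5893 0.3037 0.0776] [-179.9043  -40.1025   14.3871] [ 0.4463  0.1222  1.8581 -0.2674  0.4853  1.9586] [ 0.6782  0.7718 -4.3533] 0.03551174560741869
```

View pics/w10.png

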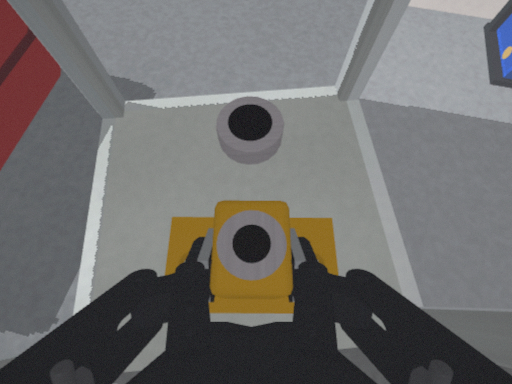

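The housing is lifted, and it hasn't shifted in the grip: the hub hole is still at (252,243). Retracting horizontally by 13 cm.

Call:
play_rows(
  series=[
    [-0.8,0,-0.65,0,0,0],
    [-2.3,0,-1.95,0,0,0],
    [-4.2,0,-3.5,0,0,0],
    [-6.1,0,-5.1,0,0,0],
    [-8,0,-6.7,0,0,0],
    [-9.4,0,-7.9,0,0,0],
    [-10,0,-8.4,0,0,0],
    [-10,0,-8.4,0,0,0],
  ],
)

```text
clock: 14.58
tool_pos: [0.4621, 0.271, 0.077]
eef_rot: [-3.14, -0.699, 0.252]
contact_force: [0.6, -0.5, -4.3]
finger_gap: 0.0354
```

```bash
python3 n.py .44 .24 .37 14.2 40;  python3 - <<'E'
from cell import viewer
from h import *
cv2.imwrite("pics/w11.png",viewer.camera("wrist")["pixels"][:,:,::-1]);crop(viewer.camera("side"),220,0,400,170,4,"pics/d11.png")
E
```

```text
14.575 [0.4621 0.271  0.077 ] [-179.9113  -40.0751   14.4208] [ 0.5192 -0.1568  2.1331 -0.3528  0.5099  2.0884] [ 0.6053 -0.5006 -4.3108] 0.03543329787077198
[ 16.6341   2.4174 -24.3006  -0.004   -0.0013   0.003 ]
```

View pics/d11.png

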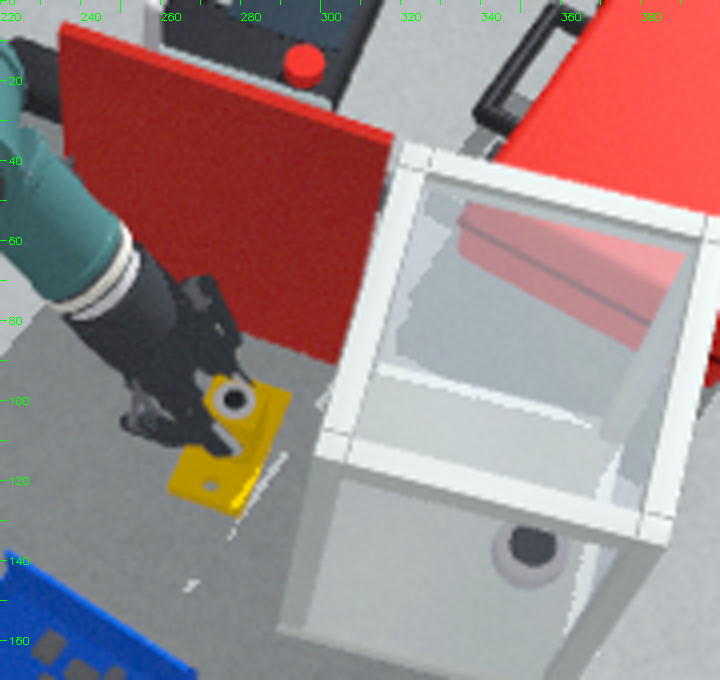

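Call:
play_rows(
  series=[
    [1,0.3,-1.8,0,0,0],
    [3,0.7,-4.6,0,0,0],
    [5,1,-7.6,0,0,0],
    [7.2,1.3,-10.8,0,0,0],
    [9.5,1.6,-14,0,0,0],
    [11.8,1.9,-17.3,0,0,0],
    [14,2.2,-20.5,0,0,0],
    [15.8,2.4,-23.2,0,0,0],
    [16.6,2.4,-24.3,0,0,0],
    [16.6,2.4,-24.3,0,0,0],
  ],
)

```text
clock: 15.92
tool_pos: [0.4406, 0.2403, 0.3705]
eef_rot: [-3.14, -0.7, 0.251]
contact_force: [0.3, 0.7, -5.2]
finger_gap: 0.0355
```

```bash
python3 n.py .47 -.19 .36 2.5 40
```

```text
15.925 [0.4406 0.2403 0.3705] [-179.8937  -40.1199   14.369 ] [ 0.4685 -0.4497  1.7377 -0.1499  1.1689  1.7974] [ 0.3459  0.7152 -5.1688] 0.03553786183428706
[-6.6619 42.4029 -4.3234 -0.1352 -0.0019  0.1586]
```

Call:
play_rows(
  series=[
    [-0.4,2,-0.2,0,0,0],
    [-1,6,-0.6,-0.02,0,0.02],
    [-1.8,11,-1.1,-0.03,0,0.04],
    [-2.6,16.5,-1.7,-0.05,0,0.06],
    [-3.4,22,-2.2,-0.07,0,0.08],
    [-4.3,27.5,-2.8,-0.09,0,0.1],
    [-5.2,33,-3.4,-0.11,0,0.13],
    [-6,38,-3.9,-0.12,0,0.15],
    [-6.5,41,-4.2,-0.135,0,0.159],
    [-6.7,42.4,-4.3,-0.135,0,0.159],
  ],
)

```text
clock: 17.18
tool_pos: [0.469, -0.1919, 0.3558]
eef_rot: [-3.138, -0.694, 0.038]
contact_force: [0.1, 0.7, -4.2]
finger_gap: 0.0354
```

Call:
play_rows(
  series=[
    [0,0,0,0,0,0],
    [0,0,0,0,0,0],
    [0,0,0,0,0,0],
  ],
)

```text
clock: 17.55
tool_pos: [0.4697, -0.1888, 0.3594]
eef_rot: [3.141, -0.7, 0.046]
contact_force: [-0.2, -0.6, -4.1]
finger_gap: 0.035
```

```bash
python3 n.py;  python3 - <<'E'
from cell import viewer
from h import *
import pickle
c={n:viewer.camera(n) for n in ("wrist","side","scene")};pickle.dump(c,open("v3.pkl","wb"))
cv2.imwrite("pics/w12.png",c["wrist"]["pixels"][:,:,::-1]);crop(c["side"],90,110,290,310,3,"pics/d12.png");crop(c["scene"],200,190,400,340,4,"pics/s12.png")
E
```

```text
17.55 [ 0.4697 -0.1888  0.3594] [179.9783 -40.0795   2.6359] [-0.787  -0.3979  1.7262  0.5122  1.3316  0.7389] [-0.1709 -0.6241 -4.1329] 0.03498547117263953
```

View pics/w12.png

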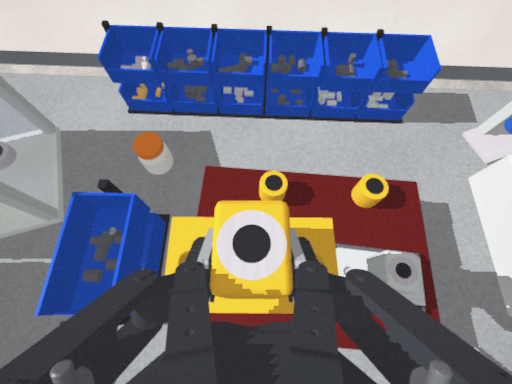

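View pics/d12.png

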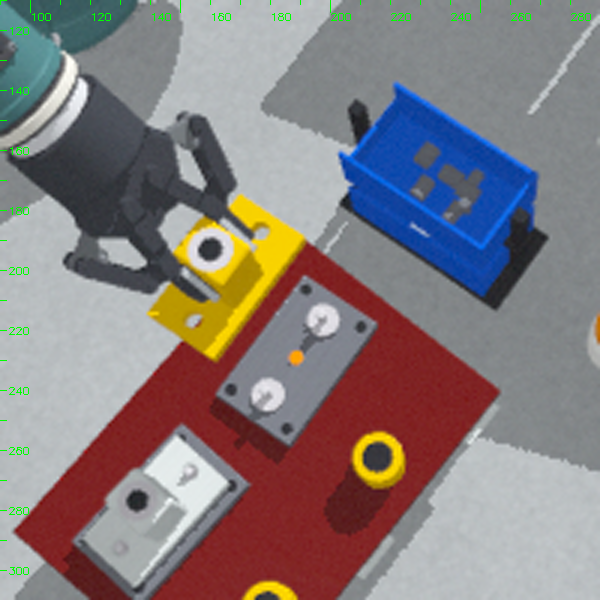

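View pics/s12.png

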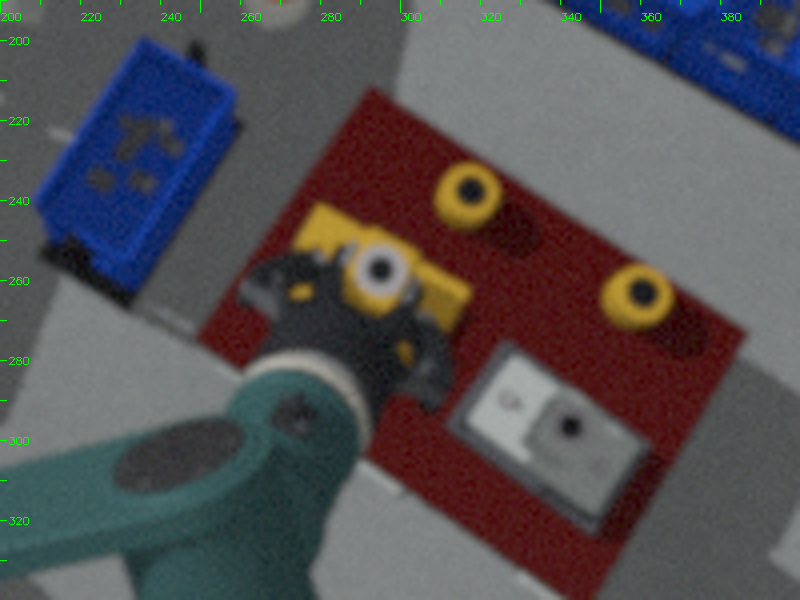

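The housing is carried past the rack and held high beside the free fixture. Now a precise look at the pins in the uncovered initial views.

```bash
python3 - <<'E'
from h import *
import pickle
s,d=pickle.load(open("v0.pkl","rb"))
crop(s,262,240,318,292,12,"pics/s13.png");crop(d,158,198,218,262,9,"pics/d13.png")
E
```

```text
(no output)
```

View pics/s13.png

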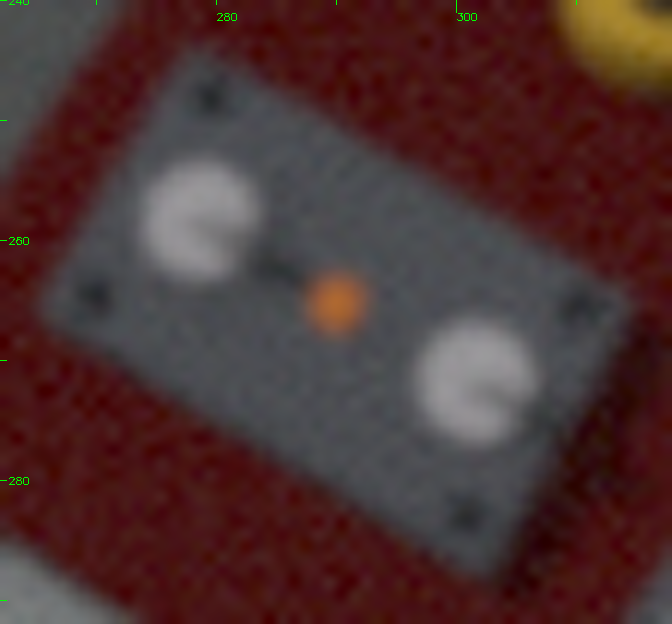

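View pics/d13.png

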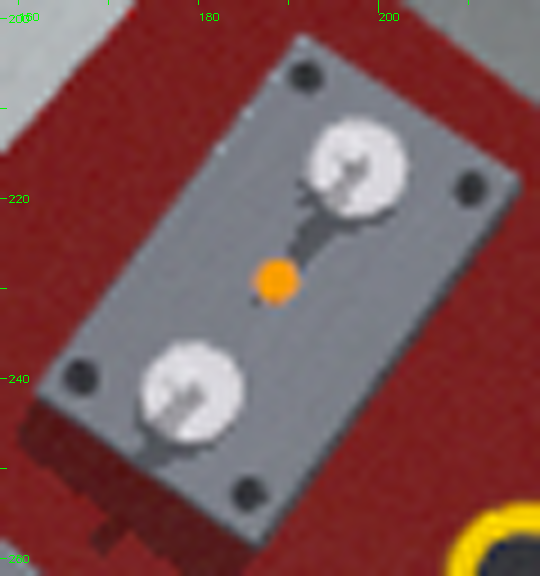

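```bash
python3 - <<'E'
from h import *
import pickle
np.set_printoptions(precision=4,suppress=True)
s,d=pickle.load(open("v0.pkl","rb"))
def rep(c,pads,dot,sc):
    P=[onz(c,*p,.12)[:2] for p in pads];v=P[0]-P[1]
    print("pads",np.mean(P,0),np.linalg.norm(v),"yaw",np.degrees(np.arctan2(-v[0],v[1])))
    S=np.array([onz(c,*p,.115)[:2] for p in sc]);print("dot",onz(c,*dot,.115)[:2],"screws",S.mean(0))
    for i,j in((0,2),(1,3)):
        v=S[i]-S[j];print(" yaw",np.degrees(np.arctan2(-v[0],v[1])),np.linalg.norm(v))
    for i,j in((0,1),(2,3)):
        v=S[j]-S[i];print(" yawx",np.degrees(np.arctan2(v[1],v[0])),np.linalg.norm(v))
rep(s,[(278.4,258.0),(301.2,271.4)],(289.5,264.8),[(269.5,264.3),(279.1,247.6),(300.3,282.5),(309.9,265)])
rep(d,[(197.3,216.2),(178.9,241.2)],(188.3,228.8),[(191.6,206),(209.8,218.4),(166.6,239.4),(185.2,252.4)])
print(tri((s,289.5,264.8),(d,188.3,228.8)))
print(tri((s,278.4,258.0),(d,197.3,216.2)),tri((s,301.2,271.4),(d,178.9,241.2)))
E
```

```text
pads [ 0.5025 -0.1854] 0.07934600334979179 yaw 1.6454839349418484
dot [ 0.5027 -0.185 ] screws [ 0.5031 -0.1852]
 yaw 1.7354139533815607 0.10702946433178384
 yaw 2.4340395670492176 0.10730635094808638
 yawx 1.9841645424504817 0.05989904988443658
 yawx 1.727122155092851 0.061206873967253765
pads [ 0.5026 -0.1874] 0.07986585790890831 yaw 2.1251961360631775
dot [ 0.502  -0.1872] screws [ 0.5022 -0.187 ]
 yaw 2.0367831950876507 0.10826042529125751
 yaw 2.1904405014451362 0.10795091171360867
 yawx 1.5588817316280306 0.05977828343558246
 yawx 1.856785348632731 0.060066005626934975
(array([ 0.5023, -0.1861,  0.1156]), [np.float64(0.0011642570182008477), np.float64(0.0011642570182009034)])
(array([ 0.5012, -0.1466,  0.1196]), [np.float64(0.000880168813093646), np.float64(0.0008801688130936096)]) (array([ 0.5038, -0.2262,  0.118 ]), [np.float64(0.0010586360397533718), np.float64(0.0010586360397532844)])
```

```bash
python3 n.py .4974 -.1862 .24 1.95 40
```

```text
17.7 [ 0.4696 -0.1893  0.3595] [179.9636 -40.0827   2.5996] [-0.7877 -0.3977  1.7259  0.5121  1.3314  0.7388] [ 0.2703 -0.4181 -3.5544] 0.03551037071008411
[-5.5587 -0.1884 10.9358 -0.0067 -0.0014  0.0087]
```

Call:
play_rows(
  series=[
    [-0.5,0,1,0,0,0],
    [-1.5,-0.1,3,0,0,0],
    [-2.7,-0.1,5.4,-0.003,0,0.004],
    [-4,-0.2,7.9,-0.006,0,0.008],
    [-5,-0.2,9.9,-0.007,-0.001,0.009],
    [-5.6,-0.2,10.9,-0.007,-0.001,0.009],
    [-5.6,-0.2,10.9,-0.007,-0.001,0.009],
    [-5.6,-0.2,10.9,-0.007,-0.001,0.009],
  ],
)

```text
clock: 18.7
tool_pos: [0.4971, -0.1873, 0.241]
eef_rot: [3.141, -0.7, 0.033]
contact_force: [0.3, -0.4, -3.4]
finger_gap: 0.0353
```

```bash
python3 n.py .4974 -.1862 .2 1.95 40;  python3 - <<'E'
from cell import viewer
from h import *
import pickle
c={n:viewer.camera(n) for n in ("wrist","side","scene")};pickle.dump(c,open("v4.pkl","wb"))
crop(c["wrist"],150,180,350,310,4,"pics/w14.png");crop(c["side"],140,160,230,260,6,"pics/d14.png");crop(c["scene"],255,220,335,300,7,"pics/s14.png")
E
```

```text
18.7 [ 0.4971 -0.1873  0.241 ] [179.9415 -40.1043   1.8673] [-0.724  -0.3227  1.9083  0.5275  1.0696  0.6729] [ 0.2612 -0.3953 -3.4341] 0.03528884378891187
[-2.6184 -0.1143  3.1569  0.002  -0.0018 -0.0011]
```

View pics/w14.png

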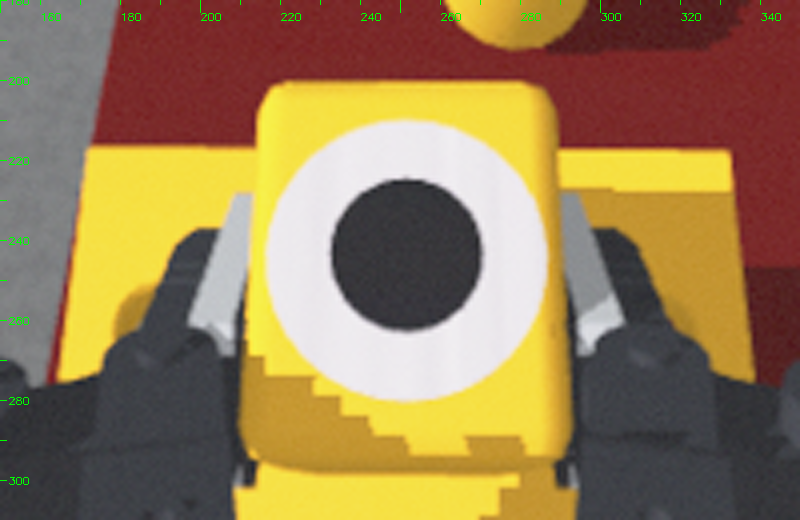

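View pics/d14.png

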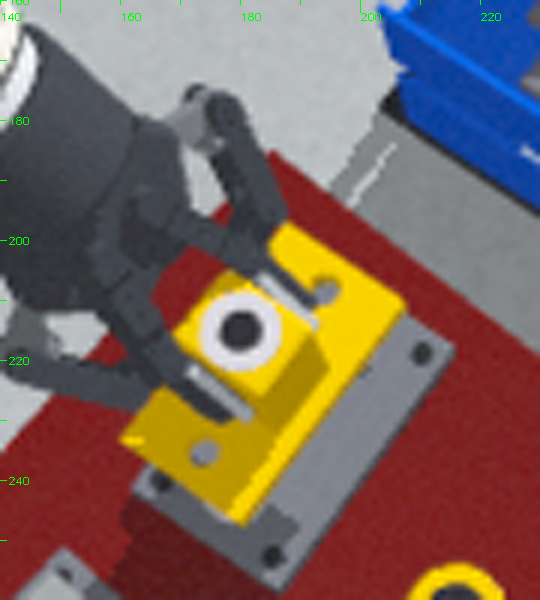

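View pics/s14.png

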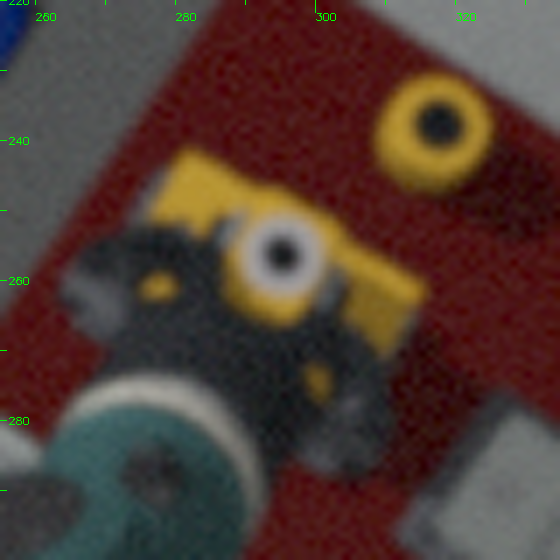

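```bash
python3 - <<'E'
from h import *
import pickle
np.set_printoptions(precision=4,suppress=True)
c=pickle.load(open("v4.pkl","rb"));s,d,w=c["scene"],c["side"],c["wrist"]
P=[onz(d,*p,.2031)[:2] for p in[(193.9,207.9),(173.6,234.9)]];v=P[0]-P[1]
print("side holes",np.mean(P,0),np.linalg.norm(v),np.degrees(np.arctan2(-v[0],v[1])))
print("side hub",onz(d,179.75,214.6,.2611)[:2],"scene hub",onz(s,294.9,256.1,.2611)[:2],"wrist",onz(w,251.5,243,.2611)[:2])
print(tri((s,294.9,256.1),(d,179.75,214.6)))
# flange corners scene top: 
print("flange far corners scene",[onz(s,*p,.2031)[:2] for p in[(282.1,241.1),(315.2,261.3)]])
print("flange corners side",[onz(d,*p,.2031)[:2] for p in[(188,197),(207,210.5),(159.7,233.3)]])
E
```

```text
side holes [ 0.5043 -0.1879] 0.08102425902448458 1.8021368491896699
side hub [ 0.5028 -0.1876] scene hub [ 0.5037 -0.1863] wrist [ 0.5036 -0.1871]
(array([ 0.5033, -0.187 ,  0.2622]), [np.float64(0.0007328056243459035), np.float64(0.0007328056243459132)])
flange far corners scene [array([ 0.5336, -0.1325]), array([ 0.5342, -0.2422])]
flange corners side [array([ 0.4739, -0.1342]), array([ 0.5328, -0.1338]), array([ 0.4762, -0.245 ])]
```

```bash
python3 n.py .4961 -.1865 .2 1.95 40.05
```

```text
18.85 [ 0.4971 -0.1873  0.2411] [179.9157 -40.103    1.8901] [-0.724  -0.323   1.9083  0.5272  1.0698  0.6728] [-0.4837  0.6967 -3.7501] 0.035514489362177486
[-2.7208 -0.091   3.0873  0.0021 -0.0009 -0.0008]
```

Call:
play_rows(
  series=[
    [-0.4,0,0.5,0,0,0],
    [-1.1,0,1.2,0,0,0],
    [-1.8,-0.1,2,0,0,0],
    [-2.4,-0.1,2.7,0,0,0],
    [-2.7,-0.1,3,0.001,-0.001,0],
    [-2.7,-0.1,3.05,0.001,-0.001,0],
    [-2.7,-0.1,3.05,0.001,-0.001,0],
    [-2.7,-0.1,3.05,0.001,-0.001,0],
  ],
)

```text
clock: 19.85
tool_pos: [0.4959, -0.1861, 0.1996]
eef_rot: [-3.141, -0.698, 0.032]
contact_force: [-0.4, 0.8, -4.5]
finger_gap: 0.035
```

```bash
python3 n.py .4961 -.1865 .2 1.95 40.05;  python3 - <<'E'
from cell import viewer
from h import *
import pickle
c={n:viewer.camera(n) for n in ("wrist","side","scene")};pickle.dump(c,open("v5.pkl","wb"))
cv2.imwrite("pics/w15.png",c["wrist"]["pixels"][:,:,::-1]);crop(c["side"],140,170,230,260,8,"pics/d15.png");crop(c["scene"],255,220,335,300,8,"pics/s15.png")
E
```

```text
19.85 [ 0.4959 -0.1861  0.1996] [-179.9579  -39.9873    1.859 ] [-0.7239 -0.2976  1.9735  0.5545  0.9947  0.6193] [-0.362   0.8244 -4.4825] 0.03498482901087508
[ 0.0448  0.0391 -0.0189  0.0003  0.0011 -0.0012]
```

View pics/w15.png

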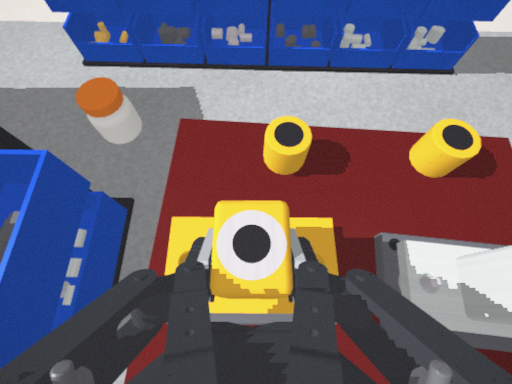

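View pics/d15.png

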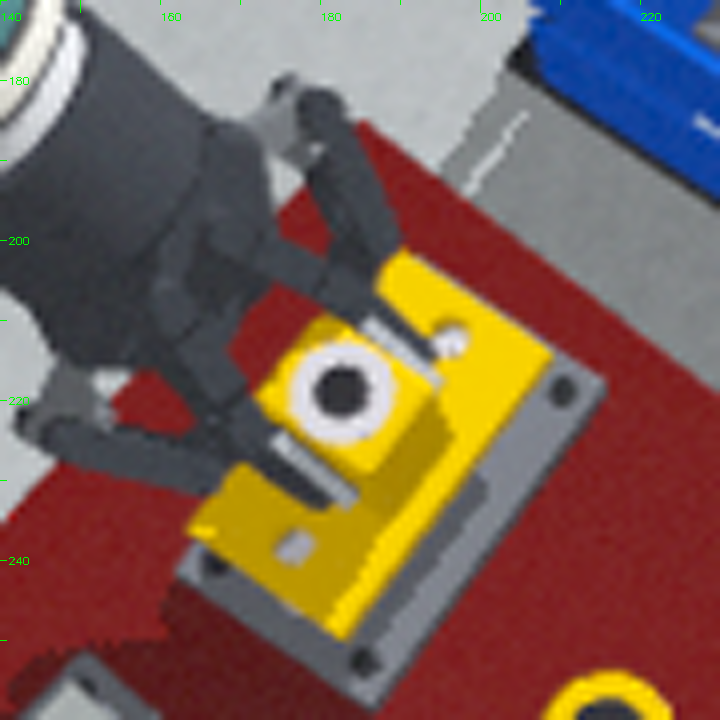

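View pics/s15.png

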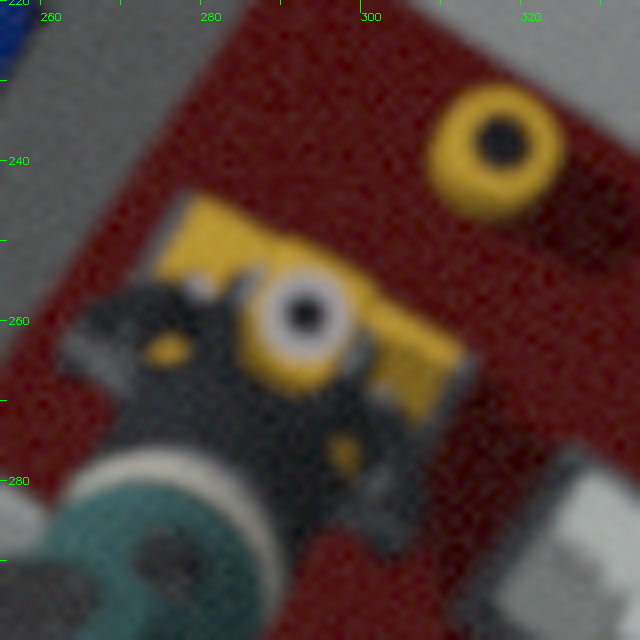

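```bash
python3 - <<'E'
from h import *
import pickle
np.set_printoptions(precision=4,suppress=True)
c=pickle.load(open("v5.pkl","rb"));s,d,w=c["scene"],c["side"],c["wrist"]
P=[onz(d,*p,.1617)[:2] for p in[(195.9,211.6),(176.3,237.8)]];v=P[0]-P[1]
print("side holes",np.mean(P,0),np.linalg.norm(v),np.degrees(np.arctan2(-v[0],v[1])))
for n,cc,lo in (("s",s,(275,245,310,275)),("d",d,(168,205,196,232))):
    x0,y0,x1,y1=lo;hsv=cv2.cvtColor(cc["pixels"],cv2.COLOR_RGB2HSV)[y0:y1,x0:x1]
    m=cv2.inRange(hsv,(0,0,0),(180,255,75)) if n=="d" else cv2.inRange(hsv,(0,0,0),(180,255,75))
    k,l,stt,cen=cv2.connectedComponentsWithStats(m)
    print(n,[(a[4],b+[x0,y0]) for a,b in zip(stt[1:],cen[1:])])
print("side hub",onz(d,182.2,218.3,.2197)[:2],"scene hub",onz(s,292.6,258.9,.2197)[:2])
print(tri((s,292.6,258.9),(d,182.2,218.3)))
E
```

```text
side holes [ 0.5029 -0.1866] 0.08136528563395318 1.8056872513916917
s [(np.int32(1), array([286., 245.])), (np.int32(2), array([289. , 245.5])), (np.int32(5), array([293.4, 246.8])), (np.int32(8), array([297.875, 248.125])), (np.int32(8), array([304.625, 248.25 ])), (np.int32(1), array([309., 245.])), (np.int32(1), array([301., 247.])), (np.int32(3), array([307.3333, 248.    ])), (np.int32(5), array([300.4, 251.2])), (np.int32(3), array([309., 253.])), (np.int32(11), array([306.2727, 255.8182])), (np.int32(322), array([287.2733, 268.1894])), (np.int32(9), array([293., 259.]))]
d [(np.int32(21), array([169.7143, 206.9524])), (np.int32(8), array([179. , 205.5])), (np.int32(1), array([185., 205.])), (np.int32(9), array([183.1111, 208.1111])), (np.int32(1), array([189., 210.])), (np.int32(49), array([171.7347, 225.1429])), (np.int32(24), array([182.    , 218.2917])), (np.int32(3), array([173.    , 222.6667]))]
side hub [ 0.5011 -0.1864] scene hub [ 0.5022 -0.1846]
(array([ 0.5017, -0.1856,  0.221 ]), [np.float64(0.0010119094441248437), np.float64(0.001011909444124767)])
```

Call:
play_rows(
  series=[
    [0.03,0.06,0.02,0,0,0],
    [0.03,0.06,0.02,0,0,0],
    [0.03,0.06,0.02,0,0,0],
    [0.03,0.06,0.02,0,0,0],
    [0.03,0.06,0.02,0,0,0],
    [0.03,0.06,0.02,0,0,0],
  ],
)

```text
clock: 20.75
tool_pos: [0.496, -0.1865, 0.1989]
eef_rot: [-3.14, -0.697, 0.032]
contact_force: [0.0, 0.1, -3.3]
finger_gap: 0.0356
```

```bash
python3 n.py;  python3 - <<'E'
from cell import viewer,bot
from h import *
c={n:viewer.camera(n) for n in ("side","scene")}
crop(c["side"],140,170,230,260,8,"pics/d16.png");cv2.imwrite("pics/side16.png",c["side"]["pixels"][:,:,::-1]);cv2.imwrite("pics/scene16.png",c["scene"]["pixels"][:,:,::-1])
print(abs(bot.sense()["joint_velocities"]).max(),bot.sense()["tool_pos"])
E
```

```text
20.75 [ 0.496  -0.1865  0.1989] [-179.9057  -39.9386    1.8269] [-0.7244 -0.2957  1.9731  0.5548  0.9947  0.6185] [ 0.0153  0.1115 -3.3306] 0.035570454129360315
0.0026324672931942153 [ 0.49598086 -0.18650719  0.19891257]
```

View pics/d16.png

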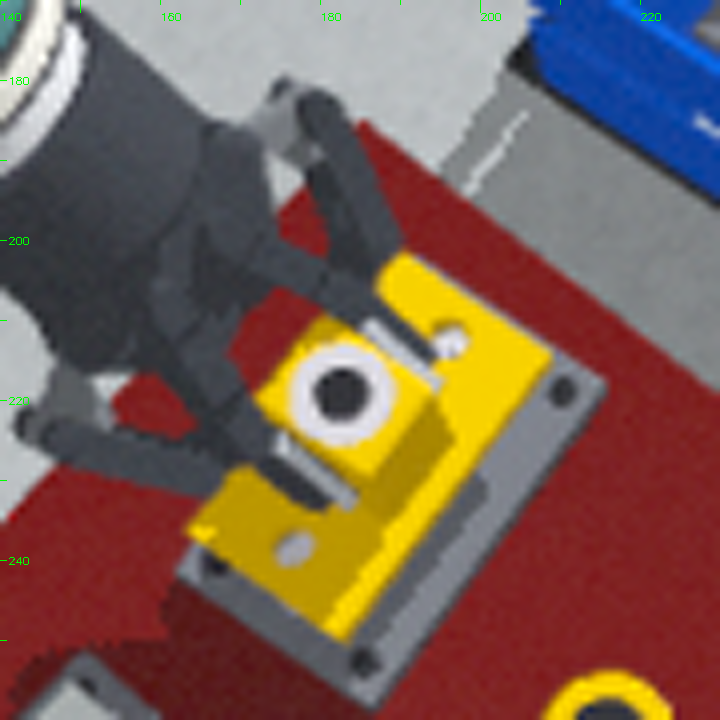

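View pics/side16.png

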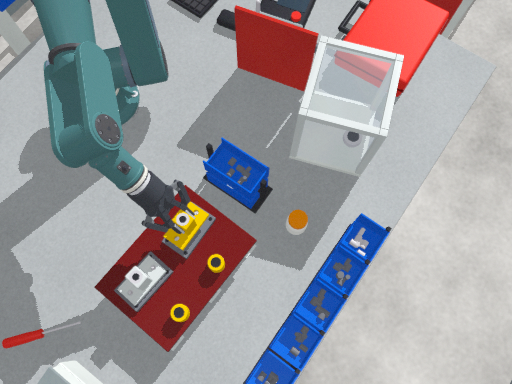

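View pics/scene16.png

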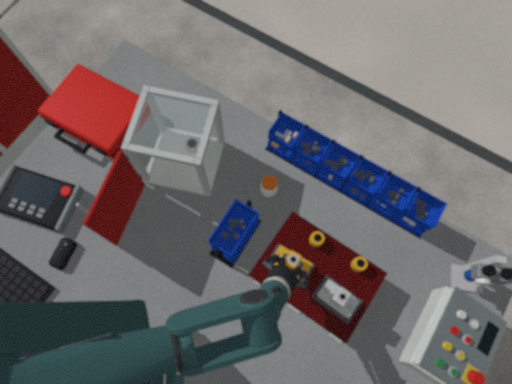

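Call:
play_rows(
  series=[
    [0.03,0,-0.04,0,0,0],
    [0.03,0,-0.04,0,0,0],
    [0.03,0,-0.04,0,0,0],
    [0.03,0,-0.04,0,0,0],
  ],
)

```text
clock: 21.35
tool_pos: [0.496, -0.1865, 0.1994]
eef_rot: [-3.14, -0.697, 0.032]
contact_force: [-0.0, -1.3, -3.7]
finger_gap: 0.0356
```

Call:
play_rows(
  series=[
    [0,0,0,0,0,0],
    [0,0,0,0,0,0],
    [0,0,0,0,0,0],
    [0,0,0,0,0,0],
  ],
)

```text
clock: 21.85
tool_pos: [0.496, -0.1865, 0.1995]
eef_rot: [-3.14, -0.697, 0.032]
contact_force: [0.5, -0.5, -4.4]
finger_gap: 0.0352
```

```bash
python3 n.py; python3 - <<'E'
from cell import viewer,bot
from h import *
import pickle
np.set_printoptions(precision=4,suppress=True)
z=[]
for i in range(4):
    c={n:viewer.camera(n) for n in ("side","scene")}; z.append(bot.sense()["tool_pos"])
print(np.mean(z,0),np.std(z,0))
pickle.dump(c,open("v6.pkl","wb"));d,s=c["side"],c["scene"]
print(onz(d,182.2,218.5,.2195)[:2])
crop(s,255,220,335,300,8,"pics/s17.png");crop(d,140,170,230,260,8,"pics/d17.png")
E
```

```text
21.85 [ 0.496  -0.1865  0.1995] [-179.9015  -39.9408    1.8216] [-0.7245 -0.2962  1.9724  0.5545  0.9958  0.6192] [ 0.5126 -0.5494 -4.4251] 0.03515453381199344
[ 0.496  -0.1865  0.1994] [0. 0. 0.]
[ 0.5014 -0.1868]
```

View pics/s17.png

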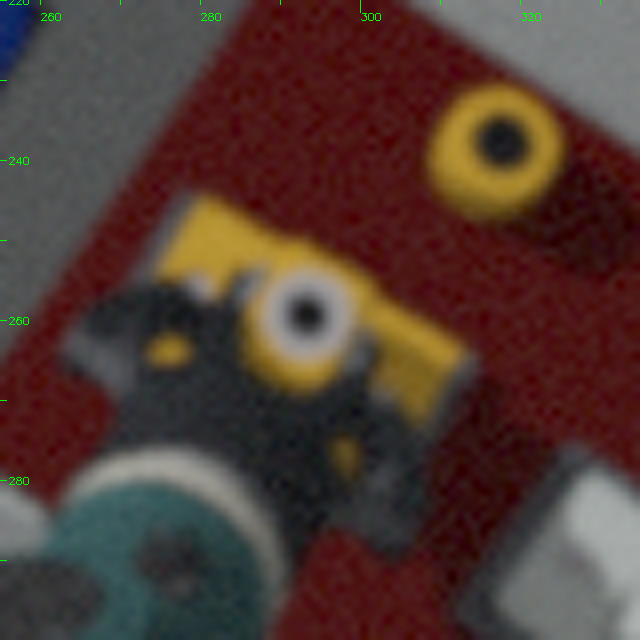

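View pics/d17.png

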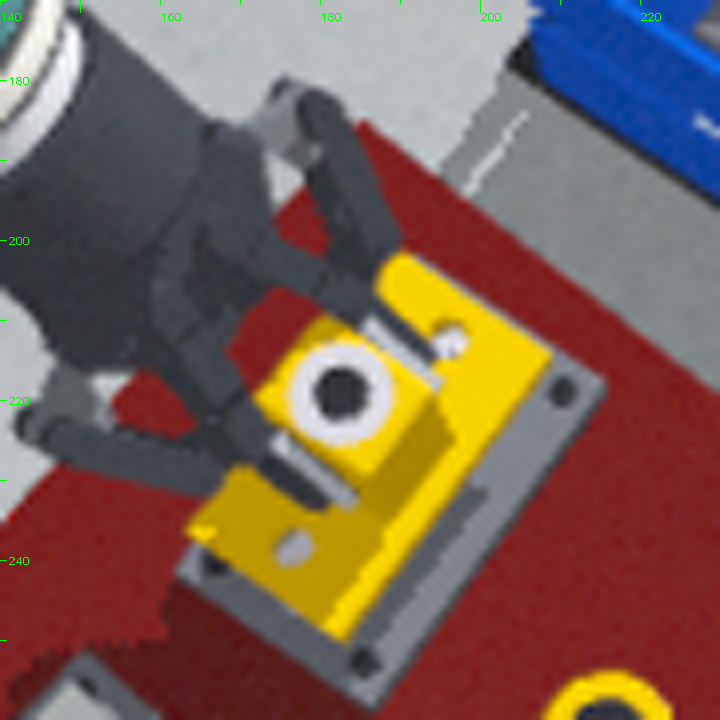

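```bash
python3 - <<'E'
from cell import job,bot
print(bot.sense()["clock"],abs(bot.sense()["joint_velocities"]).max());print(job.sign_off())
E
```

```text
22.25 0.0011771992965494426
the job is handed in; nothing more can be done
None
```

I handed the job in at 22.3 s with the yellow housing gripped, still and hovering level over the empty fixture. The door was left open at about 1.66 rad.

**What I did:** I pinched the door's bar from above and swung the door open. I then gripped the hub with the tool leaning 40°, lifted it about 12 mm and drew it straight out. I carried it over the bin rack at about 0.36 m and lowered it over the pins.

**Last checks:**
- **Height:** the underside is about 9.5–10 mm above the pin tips, worked out from the tool height. The camera estimate of the hub top came out about 1 mm higher than expected.
- **Alignment:** the housing centre is within about 1 mm of the fixture centre in the side and scene views. The yaw matches to about 0.2°.
- **Disagreement:** in the side view the hub reads about 1 mm nearer the robot than the fixture centre, while the flange holes read about 0.5 mm farther away. I left the housing there because the readings disagreed on direction. I did not directly see the pins through the holes.
- **Level:** the tool lean at the end was 39.94°, against 40.08° when gripped. The housing showed no slip in the wrist view.
- **Contact:** the force reading was only the housing's weight, about 4 N. The rack, ring gauge, jar, bushes and grey housing look unmoved in the final pictures.

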